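UV-treat the swab packs and arm the guarded lamp switch

ROBOT

A 6-joint arm with a two-finger parallel gripper is mounted at the origin on a cart in front of the work surface, level with it; the furniture and walls round the work are solid. World frame = base frame: x ahead of the robot, y to its left, z up, the work surface at z = 0. Lengths are in m, angles in degrees, forces in N, time in s.
With the tool pointing down it reaches from about 0.35 to 0.875 m from the base axis. Payload 4.2 kg.
Tool frame: the origin (TCP) lies on the centre line of the jaws, within the pads' length; the fingertips stand 22 mm ahead of it and the grasp point (between the pads) lies 3 mm ahead of it (r.tcp_to_tips is the distance from the TCP to the fingertips, in m); z points along the fingers, y is the line along which they close (so a half turn about z gives the same grasp; the last joint's range is limited). The gripper opens to 87 mm and grips with 3 to 60 N. Pads are 19 mm wide; open, the fingers measure 117 mm over their backs; the gripper's body (75 mm by 190 mm) begins 51 mm behind the grasp point.
Start: joints at [91.478, 22.042, 0.453, 0, -68.411, -14.817], TCP at [0.144, 0.608, 0.245] pointing down, gripper open.
Joint ranges: [-179.83, 179.83], [-69.29, 118.12], [-61.27, 80.66], [-181.25, 117.63], [-171.15, -9.14], [-177.46, 177.46]. Speed limits (degrees/s): [159.86, 159.86, 180, 180, 180, 180].

INTERFACE

Orientations are given as a 3x3 rotation matrix whose columns are the frame's x, y, z axes.
In Python, from station import r gives the robot as it stands.
- The arm moves only by the tool apply_moves, never from a script. Its argument "plan" is a list of rows, each an object with "grip": the opening, from 0 (shut) to 1 (fully open); "offset": the shift along the tool's x, y, z in cm, a list of three; "spin": the turn about the tool's z in rad. A call has 1 to 5 rows; each row is the pose to reach, as a shift and turn from the pose commanded when the call began, along the tool's axes at that moment; what a row does not reach only later rows make up. A row lasts 1/10 s, in which the tool goes at most 50 mm and 8.59 degrees, less where a joint would pass 70% of its speed; a pose out of reach is approached as far as the arm can. A call with a gripper value outside its range is refused whole. The fingers move at their own pace and stop on an object; the grip force is fixed at half the most. Time passes only in rows, so rows that repeat a pose let the fingers close. It gives the time, the measured TCP pose, the force, the opening and the grip force at its end, in the units of the state.
- r.sense(): the state, without advancing time (a new reading comes with each control period).
- r.capture(name): name is "scene" or "top" or "wrist"; returns a dict with "img" (480x640x3 uint8, blue, green, red), "depth" (480x640 float32, m along the optical axis (not along the pixel's ray), 0 where there is no reading), "mtx" (3x3 intrinsics, pixels), "R" (3x3) and "t" (3): a world point X has camera coordinates R X + t. Camera axes: x right, y down, z forward; pixel columns grow to the right and rows downward; lengths in m; the calibration is good to about 2 mm. A picture is of the moment at which its call begins.
- r.finish_job(): hands the job in; it is judged then, once.
The state is a dict: "time_s": time; "joints": joint angles; "joint_velocities": joint speeds; "effort": joint torques, N m; "tcp_pos": TCP position; "ee_rot": TCP orientation; "wrist_force": force on the tool from outside, world axes, zero at the start; "moment": the same for the moment, N m; "gripper_width": opening from 0.0 (shut) to 1.0 (fully open); "gripper_force": force on a finger pad.
Only numpy, scipy, OpenCV 4.12 (cv2) and the standard library are available. Lean on these libraries where they do the work, as an engineer would, in place of code of your own. Each camera call takes 0.05 s, during which the arm holds its last target. There are 200 camera calls.

TASK

Draw the UV hood's steel carriage right out by its handle, lay every swab pack from the worktop flat on the carriage's floor, then slide it fully home under the hood. Then lift the hinged guard cover on the grey switch box on the hood's roof, flip the toggle beneath all the way over to the far side (away from the robot, lamp on), and close the cover fully over it. Leave the label roll and the petri dish where they are.

Things in the scene. Friction and masses are not known exactly. Their poses are not given: they have to be found in the camera images.
- uv_hood: White fixed bridge-shaped hood, 124 deep (x) x 296 wide (y) x 90 mm high, open to the front (-x); front edge at x = -62, roof top at z = 90, roof underside at z = 82 mm. Origin: on the worktop under the centre of the hood; +x points away from the robot (the hood may be turned), +z up. Its 8 mm thick aluminium bed reaches forward to x = -205 mm, y within +-140 mm.
- carriage (a joint): Carriage slide in m: 0 = fully home under the hood, 0.135 = right out, moving along the hood's -x. It starts home or up to 25 mm out, stays where it is left, and needs about 2 N.
- carriage_floor (a point): Centre of the carriage's inner floor, an open steel pan 106 (x) x 256 (y) mm inside; floor 20 mm above the worktop, thin rim 12 mm above the floor. Axes as the hood's. Three packs fit side by side, each with its long side along x, about 78 mm apart along y.
- carriage_handle (a point): Grip point of the carriage's black upright handle plate, 12 thick (x) x 40 wide (y) mm; the point lies on its mid-plane, 14 mm below its top edge; top 106 mm above the worktop, the lower end 20 mm; 130 mm in front (-x) of the pan's centre. Axes as the hood's.
- switch_box: Grey fixed box on the hood roof, 82 (x) x 106 (y) x 34 mm high, wherever it happens to stand there. Origin: centre of the toggle, at the underside of the box, which spans y = -46 to +60 mm; +x points to the far side, away from the robot, +y to the robot's left (box may be turned a little); toggle pivot at z = 38 mm.
- guard_cover (a joint): Angle of the grey plastic guard cover, rad: 0 = shut, 2.1 = swung right back. Hinged about the box's x axis on its -y side, it swings up and over towards -y and stays where it is left (hinge friction; about 1 N at the tab). Cover 62 (x) x 77 (y) x 47 mm, open beneath.
- cover_hinge (a point): Point on the hinge axis of the cover: 40 mm to -y of the toggle, 40 mm above the underside of the switch box, fixed. Axes as the switch box's.
- cover_tab (a point): Grip point in the middle of the cover's pull tab, a tongue 24 wide (x) x 8 mm thick that sticks out 37 mm from the cover's +y edge near the top; the point is 24 mm out from that edge; when shut it is 101 mm to +y of the hinge and 43 mm above it, and it turns with the cover. Clear space below the tab when shut: 45 mm.
- lamp_toggle (a joint): Steel bat toggle, rad: 0 = off, leaning to the box's -x (to the robot); 0.95 = on, leaning to +x. Pivots about the box's y axis, stays where it is left, about 2 N at the tip.
- toggle_tip (a point): Centre of the toggle's 13 mm ball tip, 36 mm from the pivot; when off, 16 mm to -x of the pivot and 32 mm above it.
- pack_1: Flat sealed swab pack with rounded ends, 42 wide (x) x 88 long (y) x 11 mm thick, about 0.03 kg. Origin: centre of its underside, +z up. Lies flat on the worktop to the right of the hood; may be absent (two or three are there).
- pack_2: Flat sealed swab pack with rounded ends, 42 wide (x) x 88 long (y) x 11 mm thick, about 0.03 kg. Origin: centre of its underside, +z up. Lies flat on the worktop to the right of the hood; may be absent (two or three are there).
- pack_3: Flat sealed swab pack with rounded ends, 42 wide (x) x 88 long (y) x 11 mm thick, about 0.03 kg. Origin: centre of its underside, +z up. Lies flat on the worktop to the right of the hood; may be absent (two or three are there).
- label_roll: Bystander: white roll of labels lying flat, 66 mm in diameter, 30 mm high; origin at the centre of its underside.
- petri_dish: Bystander: clear flat round dish, 92 mm in diameter, 16 mm high; origin at the centre of its underside.

How it is judged:
By the outcome, as a careful person would: the job done as asked, in the order asked, and still so for the second after the job is handed in, with the robot touching nothing.
Of pack_1, pack_2, pack_3 only 2 to 3 are there at a start; the rules pass over those that are not, and their reading is None.
At some moment in a run one of pack_1, pack_2, pack_3 may be knocked a few centimetres aside while the robot is not near it.
It also fails if it takes over 192 s, if anything falls off the work surface, if the arm or the gripper's body presses on something with over 40 N, if the wrist force passes 120 N, or if a joint passes its speed limit or range.

## Working session

There is one attempt and no reset: what is moved stays moved. The work goes in short steps, Python scripts to look and compute and a tool call to move; the robot and the scene stay as the last step left them, time stands still between calls to the robot, and variables do not carry over. Pictures are saved under pics/ and viewed, at most 14 in all, crops included, and the job is handed in when it is done.

Besides the shell and the picture viewer there is one more tool, called as name(argument=value, ...) on one line, values as JSON. apply_moves: Moves the arm, as the interface text tells. Its arguments: {"type":"object","properties":{"plan":{"type":"array"}},"required":["plan"]}

```bash
ls; mkdir -p pics; cat > h.py <<'E'
from station import r
import numpy as np, cv2
np.set_printoptions(precision=4,suppress=True)
def world(c,u,v,z=None):
    K=c["mtx"];ray=np.linalg.inv(K)@np.array([u,v,1.0])
    if z is None:
        d=c["depth"][int(v),int(u)]; return c["R"].T@(ray*d-c["t"])
    o=-c["R"].T@c["t"]; w=c["R"].T@ray
    return o+w*(z-o[2])/w[2]
def cloud(c):
    K=c["mtx"];v,u=np.mgrid[:480,:640];d=c["depth"]
    p=np.stack([(u-K[0,2])/K[0,0]*d,(v-K[1,2])/K[1,1]*d,d],-1)
    return (p-c["t"])@c["R"]
def st():
    s=r.sense();print(s["time_s"],s["tcp_pos"],s["wrist_force"],s["gripper_width"],s["gripper_force"]);print(np.array(s["ee_rot"]));return s
E
python3 - <<'E'
from h import *
st()
for n in("scene","top"):
    c=r.capture(n);cv2.imwrite(f"pics/{n}0.png",c["img"]);np.savez(f"{n}0.npz",**c)
    print(n,c["mtx"][0,0],-c["R"].T@c["t"],c["R"])
E
```

```text
pics
0.0 [0.144  0.6076 0.2435] [ 0.0686 -0.5807  0.1336] 1.000270177630602 0.0
[[ 0.973  -0.2309 -0.0004]
 [-0.2309 -0.973  -0.0021]
 [ 0.0001  0.0021 -1.    ]]
scene 485.5550474426366 [ 0.1336 -0.4154  0.8192] [[ 0.8401 -0.5423  0.0128]
 [-0.3661 -0.5842 -0.7243]
 [ 0.4003  0.6038 -0.6893]]
top 557.5992380972302 [0.3107 0.2554 1.4971] [[ 0.0171 -0.9985  0.0514]
 [-0.9877 -0.0248 -0.1545]
 [ 0.1555 -0.0482 -0.9867]]
```

View pics/scene0.png

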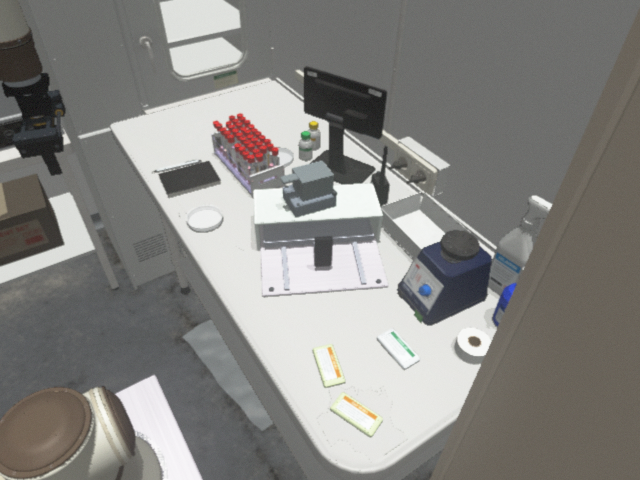

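View pics/top0.png

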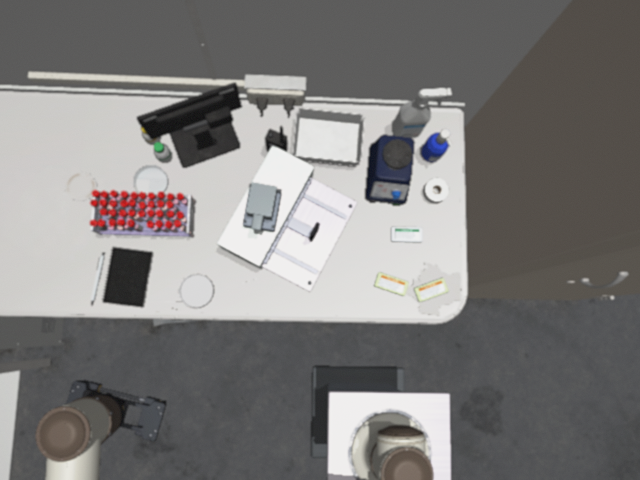

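```bash
python3 - <<'E'
from h import *
c=dict(np.load("top0.npz"));s=dict(np.load("scene0.npz"))
a=cv2.resize(c["img"][140:320,210:470],None,fx=3,fy=3,interpolation=cv2.INTER_CUBIC)
cv2.imwrite("pics/topz.png",a)
b=cv2.resize(s["img"][150:440,230:500],None,fx=2,fy=2,interpolation=cv2.INTER_CUBIC)
cv2.imwrite("pics/scenez.png",b)
P=cloud(c)
for n,(u,v) in dict(o1=(391,283),o2=(430,290),g=(406,234),roll=(442,190),petri=(197,291),hooda=(232,240),hoodb=(295,160),sw=(262,215),hnd=(315,230),bed=(300,270)).items(): print(n,P[v,u])
E
```

```text
o1 [ 0.4374 -0.0019  0.0108]
o2 [ 0.4208 -0.1075  0.0111]
g [ 0.5717 -0.043   0.0128]
roll [ 0.6935 -0.1397  0.0299]
petri [0.4048 0.5115 0.0195]
hooda [0.5306 0.4176 0.094 ]
hoodb [0.7463 0.2637 0.0911]
sw [0.5804 0.3391 0.1758]
hnd [0.559  0.2086 0.1095]
bed [0.4671 0.2432 0.0096]
```

View pics/topz.png

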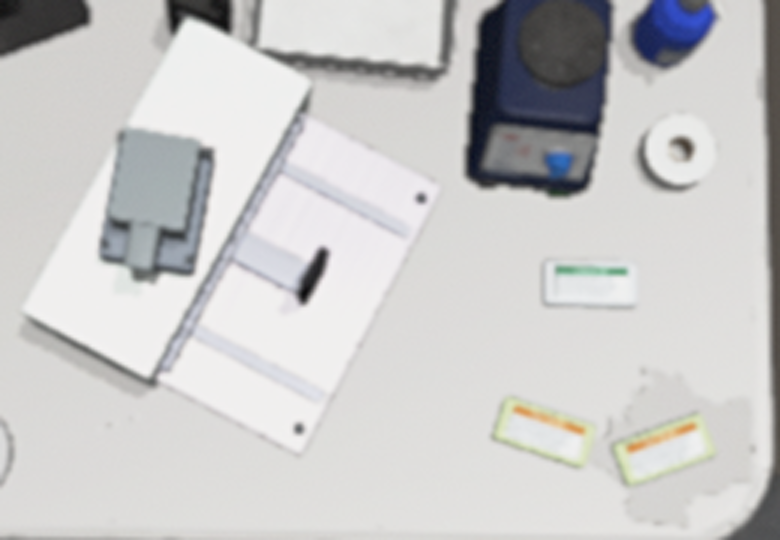

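View pics/scenez.png

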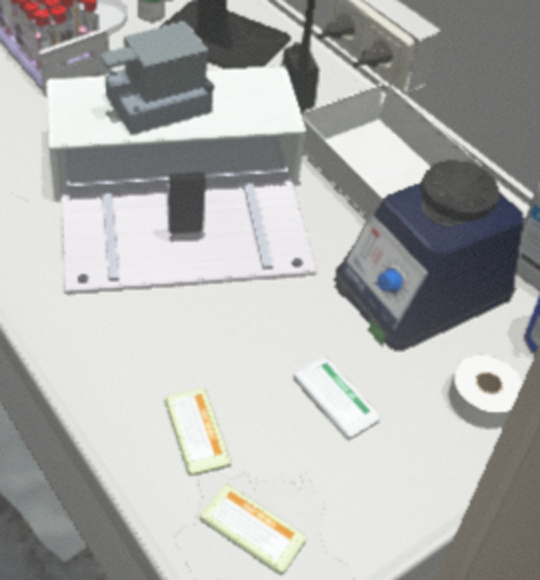

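```bash
python3 - <<'E'
from h import *
for n in("top0","scene0"):
    c=dict(np.load(n+".npz"));P=cloud(c)
    def rect(lo,hi,x0,x1,y0,y1,extra=None):
        m=(P[...,2]>lo)&(P[...,2]<hi)&(P[...,0]>x0)&(P[...,0]<x1)&(P[...,1]>y0)&(P[...,1]<y1)&(c["depth"]>0)
        if extra is not None:m&=extra
        k,l,s,_=cv2.connectedComponentsWithStats(m.astype(np.uint8))
        if k<2:return None
        i=1+s[1:,4].argmax();q=P[l==i]
        return cv2.minAreaRect((q[:,:2]*1000).astype(np.float32)),len(q),np.median(q[:,2])
    print(n)
    print("roof",rect(.08,.1,.45,.8,.2,.5))
    print("boxtop",rect(.112,.14,.45,.8,.2,.5))
    print("cover",rect(.16,.19,.45,.8,.2,.5))
    print("handle",rect(.05,.12,.5,.62,.14,.24))
    for nm,b in dict(o1=(.38,.49,-.055,.055),o2=(.36,.48,-.17,-.05),g=(.53,.62,-.12,.03),roll=(.65,.75,-.2,-.08)).items():
        print(nm,rect(.005,.035,*b))
E
```

```text
top0
roof (((643.6837768554688, 338.7598876953125), (146.79391479492188, 322.0590515136719), 63.18832015991211), 4015, np.float64(0.09105094043100935))
boxtop (((606.671630859375, 318.8410949707031), (33.2913703918457, 104.9635009765625), 81.06575775146484), 300, np.float64(0.12466038133412914))
cover (((602.2957763671875, 344.7508544921875), (63.030029296875, 114.16077423095703), 81.12020111083984), 990, np.float64(0.1778145351268055))
handle (((563.7656860351562, 208.71853637695312), (12.289041519165039, 40.27820587158203), 63.71601104736328), 98, np.float64(0.10332725207123558))
o1 (((435.8431396484375, -3.1355438232421875), (97.86906433105469, 47.00905227661133), 73.61927032470703), 488, np.float64(0.010730871396652589))
o2 (((423.4854431152344, -113.1191177368164), (50.362831115722656, 99.07738494873047), 23.10066795349121), 491, np.float64(0.010645504084153294))
g (((571.880615234375, -46.494346618652344), (52.84584426879883, 92.80303955078125), 1.1223810911178589), 480, np.float64(0.010739893942707742))
roll (((696.022705078125, -127.37005615234375), (66.0445785522461, 71.4928
[... 542 characters left out ...]
57110595703), (15.414376258850098, 38.394649505615234), 69.18828582763672), 381, np.float64(0.08288231538248027))
o1 (((435.6103515625, -7.0572967529296875), (88.48519134521484, 42.21720504760742), 72.69491577148438), 880, np.float64(0.010028488455880565))
o2 (((422.6746520996094, -114.85560607910156), (43.10611343383789, 87.76347351074219), 21.077558517456055), 1116, np.float64(0.010033405250942175))
g (((572.2714233398438, -49.061588287353516), (43.47736358642578, 88.45606231689453), 0.9560602903366089), 803, np.float64(0.010111173677789973))
roll (((692.9920043945312, -125.32483673095703), (68.88959503173828, 60.161739349365234), 25.358728408813477), 965, np.float64(0.029096868922364714))
```

```bash
cat >> h.py <<'E'
def plan(xyz,yaw,p0=None,yaw0=None,step=.24,ang=42):
    """calls to bring TCP to xyz with tool-x yaw (deg), tool down; prints end-of-call offset cm + spin rad"""
    s=r.sense();R=np.array(s["ee_rot"])
    p=np.array(s["tcp_pos"] if p0 is None else p0,float);y=np.degrees(np.arctan2(R[1,0],R[0,0])) if yaw0 is None else yaw0
    xyz=np.array(xyz,float);dy=(yaw-y+180)%360-180;n=int(max(np.ceil(np.linalg.norm(xyz-p)/step),np.ceil(abs(dy)/ang),1))
    for i in range(n):
        a=np.radians(y+dy*i/n);d=(xyz-p)/n*100
        print("off",np.round([d@[np.cos(a),np.sin(a),0],d@[np.sin(a),-np.cos(a),0],-d[2]],2),"spin",round(-np.radians(dy)/n,3))
E
python3 - <<'E'
from h import *
plan([.5627,.2067,.245],-116.6)
E
```

```text
off [16.66  9.78 -0.05] spin 0.601
off [19.28 -1.35 -0.05] spin 0.601
off [ 15.14 -12.01  -0.05] spin 0.601
```

apply_moves(plan=[{"grip": 1, "offset": [16.7, 9.8, 0], "spin": 0.6}, {"grip": 1, "offset": [16.7, 9.8, 0], "spin": 0.6}, {"grip": 1, "offset": [16.7, 9.8, 0], "spin": 0.6}, {"grip": 1, "offset": [16.7, 9.8, 0], "spin": 0.6}, {"grip": 1, "offset": [16.7, 9.8, 0], "spin": 0.6}])

```text
time_s: 0.6
tcp_pos: [0.2865, 0.4705, 0.2444]
ee_rot: [[0.667, -0.745, -0.001], [-0.745, -0.667, -0.002], [0.001, 0.002, -1.0]]
wrist_force: [0.5, 1.0, 0.9]
gripper_width: 0.999
gripper_force: 0.0
```

apply_moves(plan=[{"grip": 1, "offset": [19.3, -1.3, 0], "spin": 0.6}, {"grip": 1, "offset": [19.3, -1.3, 0], "spin": 0.6}, {"grip": 1, "offset": [19.3, -1.3, 0], "spin": 0.6}, {"grip": 1, "offset": [19.3, -1.3, 0], "spin": 0.6}, {"grip": 1, "offset": [19.3, -1.3, 0], "spin": 0.6}])

```text
time_s: 1.1
tcp_pos: [0.4257, 0.3372, 0.2441]
ee_rot: [[0.13, -0.991, -0.001], [-0.991, -0.13, -0.001], [0.001, 0.001, -1.0]]
wrist_force: [-0.5, -0.5, 0.2]
gripper_width: 1.003
gripper_force: 0.0
```

apply_moves(plan=[{"grip": 1, "offset": [15.1, -12.0, 0], "spin": 0.6}, {"grip": 1, "offset": [15.1, -12.0, 0], "spin": 0.6}, {"grip": 1, "offset": [15.1, -12.0, 0], "spin": 0.6}, {"grip": 1, "offset": [15.1, -12.0, 0], "spin": 0.6}, {"grip": 1, "offset": [15.1, -12.0, 0], "spin": 0.6}])

```text
time_s: 1.6
tcp_pos: [0.5656, 0.2047, 0.2434]
ee_rot: [[-0.451, -0.892, -0.001], [-0.892, 0.451, -0.001], [0.001, 0.0, -1.0]]
wrist_force: [-0.3, 0.2, -0.3]
gripper_width: 1.001
gripper_force: 0.0
```

```bash
python3 - <<'E'
from h import *
st()
c=r.capture("wrist");cv2.imwrite("pics/w1.png",c["img"]);np.savez("w1.npz",**c)
print(-c["R"].T@c["t"],c["mtx"][0,0],c["R"])
P=cloud(c);m=(P[...,2]>.095)&(P[...,2]<.115)&(c["depth"]>0)&(abs(P[...,0]-.5627)<.05)&(abs(P[...,1]-.207)<.05)
if m.sum()>10: print(m.sum(),cv2.minAreaRect((P[m][:,:2]*1000).astype(np.float32)))
E
```

```text
1.6 [0.5656 0.2047 0.2434] [-0.2578  0.2255 -0.3437] 1.0011641427446636 0.0
[[-0.4511 -0.8924 -0.0007]
 [-0.8924  0.4511 -0.0011]
 [ 0.0013  0.0001 -1.    ]]
[0.528  0.1328 0.3841] 413.7294452515103 [[-0.8927  0.4506  0.0003]
 [ 0.4312  0.8541  0.2909]
 [ 0.1308  0.2599 -0.9567]]
1014 ((560.6094360351562, 208.328125), (11.521748542785645, 39.16164016723633), 62.80387878417969)
```

View pics/w1.png

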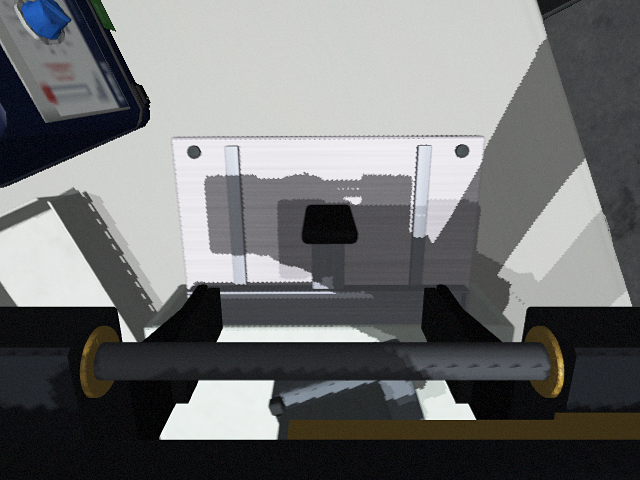

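apply_moves(plan=[{"grip": 1, "offset": [-0.1, 0.6, 3], "spin": 0}, {"grip": 1, "offset": [-0.1, 0.6, 6], "spin": 0}, {"grip": 1, "offset": [-0.1, 0.6, 9], "spin": 0}, {"grip": 1, "offset": [-0.1, 0.6, 12], "spin": 0}, {"grip": 1, "offset": [-0.1, 0.6, 14.8], "spin": 0}])

```text
time_s: 2.15
tcp_pos: [0.557, 0.2123, 0.0953]
ee_rot: [[-0.442, -0.897, -0.001], [-0.897, 0.442, 0.0], [0.0, 0.0, -1.0]]
wrist_force: [0.6, -0.5, 0.3]
gripper_width: 1.001
gripper_force: 0.0
```

apply_moves(plan=[{"grip": 0.3, "offset": [0, 0, 0], "spin": 0}, {"grip": 0.3, "offset": [0, 0, 0], "spin": 0}, {"grip": 0.3, "offset": [0, 0, 0], "spin": 0}, {"grip": 0.3, "offset": [0, 0, 0], "spin": 0}, {"grip": 0.3, "offset": [0, 0, 0], "spin": 0}])

```text
time_s: 2.65
tcp_pos: [0.5587, 0.2112, 0.0979]
ee_rot: [[-0.445, -0.895, 0.002], [-0.895, 0.445, 0.001], [-0.002, -0.001, -1.0]]
wrist_force: [-0.1, -0.0, 0.4]
gripper_width: 0.628
gripper_force: 0.0
```

apply_moves(plan=[{"grip": 0.3, "offset": [0, 0, 0], "spin": 0}, {"grip": 0.3, "offset": [0, 0, 0], "spin": 0}, {"grip": 0.3, "offset": [0, 0, 0], "spin": 0}, {"grip": 0.3, "offset": [0, 0, 0], "spin": 0}, {"grip": 0.3, "offset": [0, 0, 0], "spin": 0}])

```text
time_s: 3.15
tcp_pos: [0.5624, 0.2099, 0.0974]
ee_rot: [[-0.445, -0.895, 0.008], [-0.895, 0.445, 0.001], [-0.004, -0.007, -1.0]]
wrist_force: [12.2, -6.7, -5.4]
gripper_width: 0.453
gripper_force: 30.0
```

apply_moves(plan=[{"grip": 0.3, "offset": [1, 0, 0], "spin": 0}, {"grip": 0.3, "offset": [2, 0, 0], "spin": 0}, {"grip": 0.3, "offset": [3, 0, 0], "spin": 0}, {"grip": 0.3, "offset": [4, 0, 0], "spin": 0}, {"grip": 0.3, "offset": [5, 0, 0], "spin": 0}])

```text
time_s: 3.65
tcp_pos: [0.5404, 0.1659, 0.0974]
ee_rot: [[-0.445, -0.895, 0.009], [-0.895, 0.445, 0.002], [-0.006, -0.007, -1.0]]
wrist_force: [13.0, -4.0, -6.6]
gripper_width: 0.457
gripper_force: 30.0
```

apply_moves(plan=[{"grip": 0.3, "offset": [1, -0.4, 0], "spin": 0}, {"grip": 0.3, "offset": [2, -0.4, 0], "spin": 0}, {"grip": 0.3, "offset": [3, -0.4, 0], "spin": 0}, {"grip": 0.3, "offset": [4, -0.4, 0], "spin": 0}, {"grip": 0.3, "offset": [5, -0.4, 0], "spin": 0}])

```text
time_s: 4.15
tcp_pos: [0.5172, 0.1192, 0.0973]
ee_rot: [[-0.445, -0.895, 0.001], [-0.895, 0.445, 0.001], [-0.001, -0.001, -1.0]]
wrist_force: [-2.3, 3.7, 5.4]
gripper_width: 0.457
gripper_force: 30.0
```

apply_moves(plan=[{"grip": 0.3, "offset": [0.5, 0, 0], "spin": 0}, {"grip": 0.3, "offset": [1, 0, 0], "spin": 0}])

```text
time_s: 4.35
tcp_pos: [0.5126, 0.1101, 0.0973]
ee_rot: [[-0.446, -0.895, 0.001], [-0.895, 0.446, 0.0], [-0.001, -0.001, -1.0]]
wrist_force: [-1.7, 3.2, 5.2]
gripper_width: 0.456
gripper_force: 30.0
```

apply_moves(plan=[{"grip": 0.3, "offset": [0.5, 0, 0], "spin": 0}, {"grip": 0.3, "offset": [0.8, 0, 0], "spin": 0}])

```text
time_s: 4.55
tcp_pos: [0.509, 0.1029, 0.0973]
ee_rot: [[-0.446, -0.895, 0.001], [-0.895, 0.446, 0.0], [-0.001, -0.001, -1.0]]
wrist_force: [-2.6, 3.1, 6.1]
gripper_width: 0.456
gripper_force: 30.0
```

apply_moves(plan=[{"grip": 0.3, "offset": [0.3, 0, 0], "spin": 0}, {"grip": 0.3, "offset": [0.6, 0, 0], "spin": 0}])

```text
time_s: 4.75
tcp_pos: [0.5067, 0.0981, 0.0973]
ee_rot: [[-0.446, -0.895, 0.002], [-0.895, 0.446, 0.001], [-0.002, -0.001, -1.0]]
wrist_force: [-2.4, 13.1, 2.6]
gripper_width: 0.46
gripper_force: 30.0
```

apply_moves(plan=[{"grip": 0.3, "offset": [0.3, 0, 0], "spin": 0}, {"grip": 0.3, "offset": [0.6, 0, 0], "spin": 0}])

```text
time_s: 4.95
tcp_pos: [0.5066, 0.0977, 0.0973]
ee_rot: [[-0.446, -0.895, 0.01], [-0.895, 0.446, 0.011], [-0.014, -0.004, -1.0]]
wrist_force: [-1.5, 30.0, -2.0]
gripper_width: 0.456
gripper_force: 30.0
```

apply_moves(plan=[{"grip": 0.3, "offset": [0.3, 0, 0], "spin": 0}, {"grip": 0.3, "offset": [0.6, 0, 0], "spin": 0}])

```text
time_s: 5.15
tcp_pos: [0.5062, 0.0967, 0.0974]
ee_rot: [[-0.446, -0.895, 0.016], [-0.895, 0.446, 0.018], [-0.023, -0.007, -1.0]]
wrist_force: [-1.7, 41.2, -7.1]
gripper_width: 0.459
gripper_force: 30.0
```

apply_moves(plan=[{"grip": 0.3, "offset": [-0.5, 0, 0], "spin": 0}, {"grip": 0.3, "offset": [-1.1, 0, 0], "spin": 0}, {"grip": 0.8, "offset": [-1.1, 0, 0], "spin": 0}, {"grip": 0.8, "offset": [-1.1, 0, 0], "spin": 0}, {"grip": 0.8, "offset": [-1.1, 0, 0], "spin": 0}])

```text
time_s: 5.65
tcp_pos: [0.5051, 0.0958, 0.0959]
ee_rot: [[-0.447, -0.895, -0.002], [-0.895, 0.447, -0.001], [0.002, 0.001, -1.0]]
wrist_force: [0.4, 0.9, 0.3]
gripper_width: 0.644
gripper_force: 0.0
```

apply_moves(plan=[{"grip": 1, "offset": [0, 0, 0], "spin": 0}, {"grip": 1, "offset": [0, 0, -3], "spin": 0}, {"grip": 1, "offset": [0, 0, -7], "spin": 0}, {"grip": 1, "offset": [0, 0, -11], "spin": 0}, {"grip": 1, "offset": [0, 0, -15], "spin": 0}])

```text
time_s: 6.15
tcp_pos: [0.5056, 0.0963, 0.2479]
ee_rot: [[-0.446, -0.895, -0.001], [-0.895, 0.446, -0.001], [0.001, 0.0, -1.0]]
wrist_force: [0.4, 0.4, -0.1]
gripper_width: 0.991
gripper_force: 0.0
```

```bash
python3 - <<'E'
from h import *
s=st();print(s["joints"])
c=r.capture("scene");np.savez("scene1.npz",**c);P=cloud(c);ok=c["depth"]>0
def rect(lo,hi,x0,x1,y0,y1):
    m=(P[...,2]>lo)&(P[...,2]<hi)&(P[...,0]>x0)&(P[...,0]<x1)&(P[...,1]>y0)&(P[...,1]<y1)&ok
    k,l,s,_=cv2.connectedComponentsWithStats(m.astype(np.uint8))
    if k<2:return None
    q=P[l==1+s[1:,4].argmax()];return cv2.minAreaRect((q[:,:2]*1000).astype(np.float32)),len(q),np.median(q[:,2])
for nm,b in dict(o1=(.38,.49,-.055,.055),o2=(.36,.48,-.17,-.05),g=(.53,.62,-.12,.03)).items(): print(nm,rect(.005,.02,*b))
print("handle",rect(.095,.12,.45,.57,.05,.16))
print("rim",rect(.027,.038,.4,.75,.05,.4))
print("floor",rect(.016,.025,.4,.75,.05,.4))
b=cv2.resize(c["img"][130:440,230:500],None,fx=1.9,fy=1.9,interpolation=cv2.INTER_CUBIC)
cv2.imwrite("pics/scene1.png",b)
E
```

```text
6.15 [0.5056 0.0963 0.2479] [ 0.3669  0.3722 -0.1418] 0.9905611428387583 0.0
[[-0.4462 -0.8949 -0.0008]
 [-0.8949  0.4462 -0.0006]
 [ 0.0009  0.0005 -1.    ]]
[ 28.8781  11.1496 -14.4894   0.0069 -64.4165 -55.3836]
o1 (((435.425048828125, -6.874095916748047), (89.14636993408203, 42.163394927978516), 72.88389587402344), 882, np.float64(0.00989082840516064))
o2 (((422.35064697265625, -114.85340118408203), (43.15119934082031, 88.10670471191406), 20.71074676513672), 1121, np.float64(0.010093048421520905))
g (((571.844482421875, -48.821102142333984), (44.107139587402344, 88.45404815673828), 0.6883019804954529), 810, np.float64(0.009952057978071117))
handle (((507.09375, 95.97967529296875), (12.91364860534668, 39.6126594543457), 63.16041564941406), 145, np.float64(0.10341902588480281))
rim (((565.761962890625, 212.88125610351562), (117.14663696289062, 262.0912170410156), 63.417484283447266), 594, np.float64(0.03035434267208957))
floor (((569.0745849609375, 218.46072387695312), (101.53992462158203, 256.8231506347656), 63.26644515991211), 3544, np.float64(0.019429106262155535))
```

View pics/scene1.png

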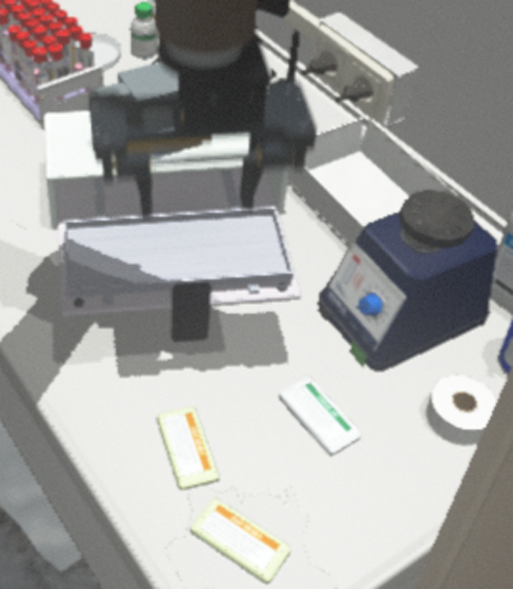

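```bash
python3 - <<'E'
from h import *
for n in("top0","scene1"):
    c=dict(np.load(n+".npz"));P=cloud(c)
    for lo,hi in((.03,.07),(.07,.12),(.12,.2)):
        m=(P[...,2]>lo)&(P[...,2]<hi)&(P[...,0]>.6)&(P[...,0]<.8)&(P[...,1]>-.1)&(P[...,1]<.11)&(c["depth"]>0)
        q=P[m]; 
        if len(q): print(n,lo,len(q),q[:,:2].min(0),q[:,:2].max(0),[ (round(y,2),round(q[abs(q[:,1]-y)<.01][:,0].min(),3)) for y in np.arange(-.08,.1,.02) if (abs(q[:,1]-y)<.01).any()])
plan([.4354,-.0066,.15],-107.1)
E
```

```text
top0 0.03 554 [ 0.6549 -0.0998] [0.8    0.1096] [(np.float64(-0.08), np.float64(0.795)), (np.float64(-0.04), np.float64(0.656)), (np.float64(-0.02), np.float64(0.655)), (np.float64(0.0), np.float64(0.656)), (np.float64(0.02), np.float64(0.658)), (np.float64(0.04), np.float64(0.66)), (np.float64(0.06), np.float64(0.662)), (np.float64(0.08), np.float64(0.673))]
top0 0.07 725 [ 0.6528 -0.0999] [0.7999 0.0652] [(np.float64(-0.08), np.float64(0.795)), (np.float64(-0.04), np.float64(0.668)), (np.float64(-0.02), np.float64(0.66)), (np.float64(0.0), np.float64(0.653)), (np.float64(0.02), np.float64(0.671)), (np.float64(0.04), np.float64(0.672)), (np.float64(0.06), np.float64(0.672))]
top0 0.12 1538 [ 0.6874 -0.0464] [0.8    0.0588] [(np.float64(-0.04), np.float64(0.691)), (np.float64(-0.02), np.float64(0.687)), (np.float64(0.0), np.float64(0.687)), (np.float64(0.02), np.float64(0.691)), (np.float64(0.04), np.float64(0.689)), (np.float64(0.06), np.float64(0.694))]
scene1 0.03 1377 [ 0.6475 -0.0999] [0.7999 0.1097] [(np.float64(-0.06), np.float64(0.723)), (np.float64(-0.04), np.float64(0.655)), (np.float64(-0.02), np.float64(0.654)), (np.float64(0.0), np.float64(0.657)), (np.float64(0.02), np.float64(0.659)), (np.float64(0.04), np.float64(0.661)), (np.float64(0.06), np.float64(0.662))]
scene1 0.07 1858 [ 0.6521 -0.1   ] [0.7998 0.0593] [(np.float64(-0.06), np.float64(0.765)), (np.float64(-0.04), np.float64(0.666)), (np.float64(-0.02), np.float64(0.654)), (np.float64(0.0), np.float64(0.652)), (np.float64(0.02), np.float64(0.671)), (np.float64(0.04), np.float64(0.672)), (np.float64(0.06), np.float64(0.673))]
scene1 0.12 2236 [ 0.6856 -0.0477] [0.7999 0.0569] [(np.float64(-0.04), np.float64(0.687)), (np.float64(-0.02), np.float64(0.686)), (np.float64(0.0), np.float64(0.687)), (np.float64(0.02), np.float64(0.689)), (np.float64(0.04), np.float64(0.69)), (np.float64(0.06), np.float64(0.698))]
off [12.59  2.01 10.56] spin -0.162
```

apply_moves(plan=[{"grip": 1, "offset": [4, 0.6, 1], "spin": -0.05}, {"grip": 1, "offset": [8, 1.2, 4], "spin": -0.1}, {"grip": 1, "offset": [12.6, 2.0, 7.5], "spin": -0.16}, {"grip": 1, "offset": [12.6, 2.0, 10.5], "spin": -0.16}, {"grip": 1, "offset": [12.6, 2.0, 10.5], "spin": -0.16}])

```text
time_s: 6.7
tcp_pos: [0.4275, -0.0091, 0.138]
ee_rot: [[-0.301, -0.954, -0.01], [-0.954, 0.301, -0.003], [0.006, 0.009, -1.0]]
wrist_force: [-1.0, -0.4, 0.5]
gripper_width: 0.999
gripper_force: 0.0
```

```bash
cat >> h.py <<'E'
def packs(n="scene",box=(.33,.66,-.22,.06),lo=.006,hi=.02):
    c=r.capture(n);P=cloud(c);m=(P[...,2]>lo)&(P[...,2]<hi)&(P[...,0]>box[0])&(P[...,0]<box[1])&(P[...,1]>box[2])&(P[...,1]<box[3])&(c["depth"]>0)
    k,l,s,_=cv2.connectedComponentsWithStats(m.astype(np.uint8))
    for i in range(1,k):
        if s[i,4]>150:
            q=P[l==i];(x,y),(w,h),a=cv2.minAreaRect((q[:,:2]*1000).astype(np.float32))
            if w<h:a+=90
            print("pack? xy",round(x,1),round(y,1),"size",round(w,1),round(h,1),"long yaw",round((a+90)%180-90,1),"n",len(q),"z",np.median(q[:,2]))
    return c
E
python3 - <<'E'
from h import *
st();packs();packs("wrist")
E
```

```text
6.7 [ 0.4275 -0.0091  0.138 ] [-1.0178 -0.3824  0.5391] 0.9994507552996599 0.0
[[-0.3006 -0.9537 -0.0101]
 [-0.9537  0.3007 -0.0026]
 [ 0.0055  0.0089 -0.9999]]
pack? xy 571.9 -49.4 size 42.8 88.4 long yaw -89.8 n 788 z 0.010042549926631604
pack? xy 435.4 -7.1 size 89.0 41.9 long yaw 72.7 n 858 z 0.00996539162703258
pack? xy 422.0 -114.9 size 43.3 87.7 long yaw -68.7 n 1097 z 0.010184929782783634
pack? xy 420.5 -112.5 size 41.7 87.4 long yaw -69.1 n 10042 z 0.01095231902402051
pack? xy 570.4 -46.3 size 87.7 42.8 long yaw 89.9 n 7324 z 0.010873027136569857
pack? xy 433.8 -4.1 size 88.1 41.6 long yaw 72.8 n 7200 z 0.010908907559447333
pack? xy 651.7 -31.3 size 5.2 21.4 long yaw -71.3 n 309 z 0.013488749075745463
```

```bash
python3 - <<'E'
from h import *
st();plan([.4345,-.0055,.025],-107.2)
E
```

```text
6.8 [ 0.4328 -0.007   0.1421] [ 0.5206 -0.112  -0.6128] 1.0003527816341127 0.0
[[-0.2973 -0.9548  0.0003]
 [-0.9548  0.2973 -0.0008]
 [ 0.0007 -0.0005 -1.    ]]
off [-0.19 -0.12 11.71] spin -0.002
```

apply_moves(plan=[{"grip": 1, "offset": [-0.2, -0.1, 4], "spin": 0}, {"grip": 1, "offset": [-0.2, -0.1, 8], "spin": 0}, {"grip": 1, "offset": [-0.2, -0.1, 10.5], "spin": 0}, {"grip": 1, "offset": [-0.2, -0.1, 11.6], "spin": 0}, {"grip": 0.8, "offset": [-0.2, -0.1, 11.6], "spin": 0}])

```text
time_s: 7.3
tcp_pos: [0.4351, -0.0043, 0.0254]
ee_rot: [[-0.296, -0.955, 0.0], [-0.955, 0.296, -0.0], [0.0, -0.0, -1.0]]
wrist_force: [-1.0, 0.5, 0.0]
gripper_width: 0.965
gripper_force: 0.0
```

apply_moves(plan=[{"grip": 0.35, "offset": [0, 0, 0], "spin": 0}, {"grip": 0.35, "offset": [0, 0, 0], "spin": 0}, {"grip": 0.35, "offset": [0, 0, 0], "spin": 0}, {"grip": 0.35, "offset": [0, 0, 0], "spin": 0}, {"grip": 0.35, "offset": [0, 0, 0], "spin": 0}])

```text
time_s: 7.8
tcp_pos: [0.4338, -0.0052, 0.026]
ee_rot: [[-0.297, -0.955, 0.001], [-0.955, 0.297, 0.0], [-0.001, -0.001, -1.0]]
wrist_force: [0.5, 0.7, 0.1]
gripper_width: 0.54
gripper_force: 0.0
```

apply_moves(plan=[{"grip": 0.35, "offset": [0, 0, 0], "spin": 0}, {"grip": 0.35, "offset": [0, 0, 0], "spin": 0}, {"grip": 0.35, "offset": [0, 0, 0], "spin": 0}, {"grip": 0.35, "offset": [0, 0, 0], "spin": 0}])

```text
time_s: 8.2
tcp_pos: [0.4338, -0.0052, 0.0258]
ee_rot: [[-0.297, -0.955, 0.0], [-0.955, 0.297, 0.0], [-0.0, -0.0, -1.0]]
wrist_force: [-0.4, -0.3, 6.0]
gripper_width: 0.464
gripper_force: 30.1
```

```bash
python3 - <<'E'
from h import *
plan([.4954,.2491,.17],-116.7,p0=[.4338,-.0052,.17])
E
```

```text
off [-13.06   0.84  -0.  ] spin 0.082
off [-12.94   1.91  -0.  ] spin 0.082
```

apply_moves(plan=[{"grip": 0.35, "offset": [0, 0, -2], "spin": 0}, {"grip": 0.35, "offset": [0, 0, -5], "spin": 0}, {"grip": 0.35, "offset": [0, 0, -9], "spin": 0}, {"grip": 0.35, "offset": [0, 0, -12.5], "spin": 0}, {"grip": 0.35, "offset": [0, 0, -14.5], "spin": 0}])

```text
time_s: 8.7
tcp_pos: [0.4344, -0.005, 0.1731]
ee_rot: [[-0.297, -0.955, 0.004], [-0.955, 0.297, 0.001], [-0.002, -0.003, -1.0]]
wrist_force: [0.6, -0.5, -1.4]
gripper_width: 0.461
gripper_force: 30.0
```

apply_moves(plan=[{"grip": 0.35, "offset": [-3, 0.2, 0], "spin": 0.02}, {"grip": 0.35, "offset": [-6, 0.4, 0], "spin": 0.04}, {"grip": 0.35, "offset": [-9, 0.6, 0], "spin": 0.06}, {"grip": 0.35, "offset": [-11.5, 0.75, 0], "spin": 0.08}, {"grip": 0.35, "offset": [-13, 0.85, 0], "spin": 0.08}])

```text
time_s: 9.2
tcp_pos: [0.4643, 0.1229, 0.1701]
ee_rot: [[-0.372, -0.928, -0.0], [-0.928, 0.372, -0.0], [0.0, 0.0, -1.0]]
wrist_force: [1.0, -0.7, -0.4]
gripper_width: 0.467
gripper_force: 30.0
```

apply_moves(plan=[{"grip": 0.35, "offset": [-3, 0.4, 0], "spin": 0.02}, {"grip": 0.35, "offset": [-7, 1, 0], "spin": 0.05}, {"grip": 0.35, "offset": [-11, 1.6, 0], "spin": 0.085}, {"grip": 0.35, "offset": [-13, 1.9, 0], "spin": 0.085}, {"grip": 0.35, "offset": [-13, 1.9, 0], "spin": 0.085}])

```text
time_s: 9.7
tcp_pos: [0.4953, 0.2512, 0.1697]
ee_rot: [[-0.448, -0.894, -0.0], [-0.894, 0.448, -0.0], [0.0, 0.0, -1.0]]
wrist_force: [0.1, -1.2, -0.5]
gripper_width: 0.47
gripper_force: 30.0
```

```bash
python3 - <<'E'
from h import *
c=r.capture("wrist");cv2.imwrite("pics/w2.png",c["img"]);st();plan([.4954,.2491,.0465],-116.7)
E
```

```text
9.75 [0.4946 0.2496 0.1696] [-0.5161 -1.2165  0.0784] 0.4672129310139526 29.970272647915408
[[-0.449  -0.8935 -0.0016]
 [-0.8935  0.449  -0.0011]
 [ 0.0017  0.001  -1.    ]]
off [ 0.   -0.09 12.31] spin 0.0
```

View pics/w2.png

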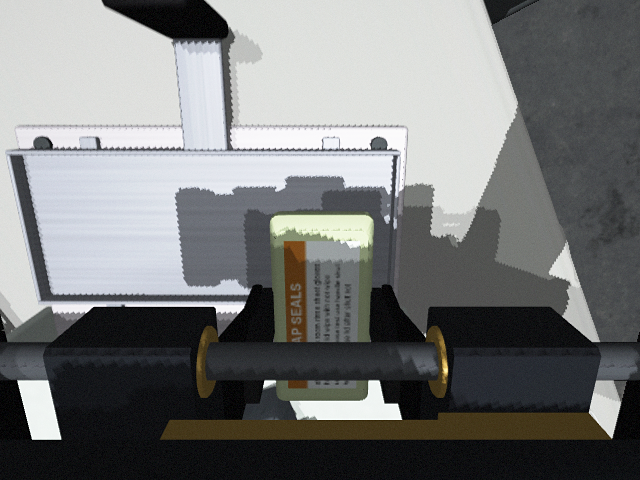

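```bash
python3 - <<'E'
from h import *
a=cv2.imread("pics/w2.png")[205:405,265:380];a=cv2.rotate(a,cv2.ROTATE_90_CLOCKWISE)
cv2.imwrite("pics/lab.png",cv2.resize(a,None,fx=4,fy=4,interpolation=cv2.INTER_CUBIC))
plan([.47,-.04,.2],-90)
E
```

```text
off [13.49 -5.4  -1.52] spin -0.233
off [14.37 -2.14 -1.52] spin -0.233
```

View pics/lab.png

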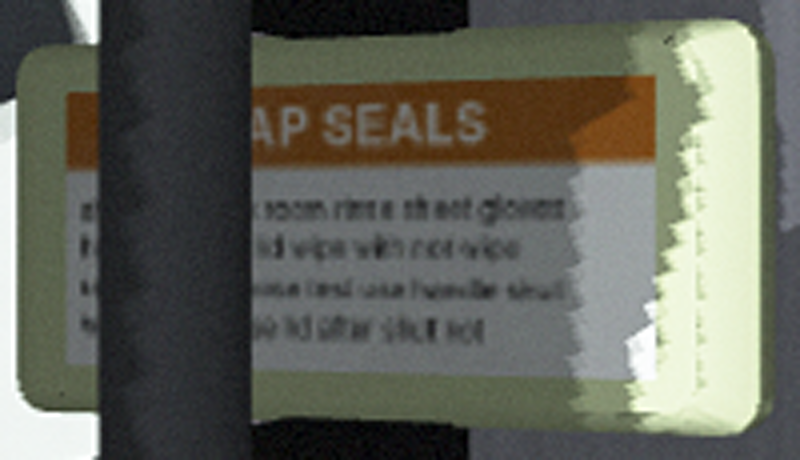

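apply_moves(plan=[{"grip": 0.35, "offset": [3, -1.2, -0.5], "spin": -0.05}, {"grip": 0.35, "offset": [7, -2.8, -1], "spin": -0.12}, {"grip": 0.35, "offset": [11, -4.4, -1.5], "spin": -0.2}, {"grip": 0.35, "offset": [13.5, -5.4, -1.5], "spin": -0.23}, {"grip": 0.35, "offset": [13.5, -5.4, -1.5], "spin": -0.23}])

```text
time_s: 10.25
tcp_pos: [0.4805, 0.1002, 0.1855]
ee_rot: [[-0.239, -0.971, -0.002], [-0.971, 0.239, -0.001], [0.001, 0.002, -1.0]]
wrist_force: [-0.1, -0.3, -0.5]
gripper_width: 0.465
gripper_force: 30.0
```

apply_moves(plan=[{"grip": 0.35, "offset": [3, -0.5, -0.5], "spin": -0.05}, {"grip": 0.35, "offset": [7, -1, -1], "spin": -0.12}, {"grip": 0.35, "offset": [11, -1.6, -1.5], "spin": -0.2}, {"grip": 0.35, "offset": [14.4, -2.1, -1.5], "spin": -0.23}, {"grip": 0.35, "offset": [14.4, -2.1, -1.5], "spin": -0.23}])

```text
time_s: 10.75
tcp_pos: [0.4675, -0.0437, 0.2004]
ee_rot: [[-0.012, -1.0, -0.001], [-1.0, 0.012, -0.0], [0.0, 0.001, -1.0]]
wrist_force: [-0.3, 0.7, -1.0]
gripper_width: 0.465
gripper_force: 30.0
```

```bash
python3 - <<'E'
from h import *
st();c=packs("wrist");cv2.imwrite("pics/w3.png",c["img"])
E
```

```text
10.75 [ 0.4675 -0.0437  0.2004] [-0.3368  0.6861 -0.9589] 0.4645454462032354 29.969560814788565
[[-0.0118 -0.9999 -0.0011]
 [-0.9999  0.0118 -0.0002]
 [ 0.0002  0.0011 -1.    ]]
pack? xy 420.5 -112.4 size 41.8 87.3 long yaw -69.1 n 6150 z 0.010960874259879353
pack? xy 570.4 -46.6 size 87.7 42.6 long yaw 89.6 n 5212 z 0.010888305014782763
pack? xy 652.7 -4.6 size 11.5 79.6 long yaw -88.2 n 659 z 0.014602241894971914
```

View pics/w3.png

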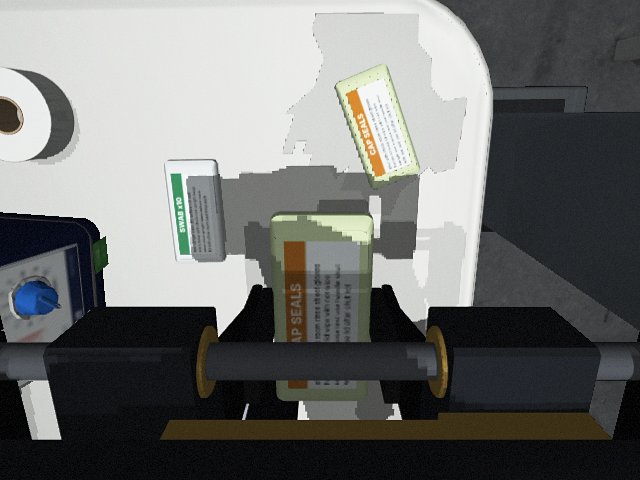

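```bash
python3 - <<'E'
from h import *
for n in("top0","scene0"):
    c=dict(np.load(n+".npz"));P=cloud(c)
    m=(P[...,2]>.006)&(P[...,2]<.022)&(P[...,0]>.25)&(P[...,0]<1.1)&(P[...,1]>-.4)&(P[...,1]<.9)&(c["depth"]>0)
    k,l,s,_=cv2.connectedComponentsWithStats(m.astype(np.uint8),connectivity=4)
    print(n)
    for i in range(1,k):
        if s[i,4]>80:
            q=P[l==i];(x,y),wh,a=cv2.minAreaRect((q[:,:2]*1000).astype(np.float32))
            print(round(x),round(y),np.round(wh),round(a),s[i],np.round(np.median(q[:,2]),4),c["img"][l==i].mean(0).round())
c=dict(np.load("top0.npz"))["img"]
t=cv2.resize(c[80:320,330:480],None,fx=2.5,fy=2.5,interpolation=cv2.INTER_CUBIC)
s=dict(np.load("scene0.npz"))["img"]
u=cv2.resize(s[190:400,370:570],None,fx=2.1,fy=2.1,interpolation=cv2.INTER_CUBIC)
H=np.zeros((600,800,3),np.uint8);H[:t.shape[0],:t.shape[1]]=t;H[:u.shape[0],380:380+u.shape[1]]=u
cv2.imwrite("pics/srch.png",H)
E
```

```text
top0
957 701 [393.  18.] 90 [ 65  84 146  11 547] 0.011 [132. 134. 134.]
956 162 [153.  17.] 90 [306  93  55   8 192] 0.0113 [131. 133. 133.]
957 15 [ 16. 129.] 0 [362  96  47   7 163] 0.0115 [128. 130. 130.]
912 -231 [ 86. 106.] 89 [457  99  30  39 143] 0.0125 [90. 93. 96.]
890 170 [173.  20.] 83 [299 114  62  14 192] 0.0131 [121. 123. 123.]
820 511 [113. 176.] 24 [ 170  122   72   48 1617] 0.0123 [58. 58. 59.]
751 -271 [201.   6.] 0 [485 138   5  71 148] 0.0139 [74. 80. 85.]
704 651 [83. 92.] 6 [134 164  36  30 752] 0.0165 [205. 204. 203.]
570 218 [151. 285.] 63 [ 262  175   96  117 3992] 0.01 [233. 231. 233.]
627 557 [51. 24.] 40 [177 201  12  18  91] 0.0137 [174. 151. 157.]
571 660 [59. 27.] 46 [136 221  20  12 102] 0.0134 [167. 140. 152.]
573 -46 [44. 91.] 1 [390 226  34  17 445] 0.0113 [216. 220. 211.]
533 -271 [  6. 122.] 90 [487 228   4  45  97] 0.014 [74. 80. 85.]
442 697 [113. 155.] 83 [ 101  245   52   63 2301] 0.0137 [46. 47. 47.]
461 770 [14. 80.] 85 [ 95 253  10  31  86] 0.0095 [198. 198. 194.]
408 515 [92. 91.] 31 [178 272  36  36 938] 0.0162 [211. 211. 212.]
435 -6 [9
[... 597 characters left out ...]
. 116.]
876 222 [ 77. 157.] 36 [389 204  63  29 329] 0.0145 [132. 135. 133.]
406 512 [95. 90.] 69 [186 205  37  26 760] 0.0142 [225. 226. 225.]
583 243 [228. 294.] 67 [ 257  218  132   78 4625] 0.008 [221. 217. 219.]
618 315 [ 68. 257.] 63 [ 265  219  106   23 1707] 0.0191 [109. 107. 104.]
768 187 [138.   5.] 86 [382 221  35  37 156] 0.014 [111. 114. 113.]
709 -28 [ 92. 190.] 49 [397 289  90  37 339] 0.0159 [102. 103.  99.]
572 -49 [43. 88.] 0 [378 329  42  40 770] 0.0102 [230. 236. 225.]
672 -134 [23. 60.] 15 [455 340  29  24 161] 0.0137 [122. 125. 124.]
436 -7 [88. 42.] 73 [313 344  33  43 865] 0.0101 [209. 233. 236.]
422 -115 [42. 88.] 21 [ 331  392   52   44 1094] 0.0101 [208. 233. 235.]
```

View pics/srch.png

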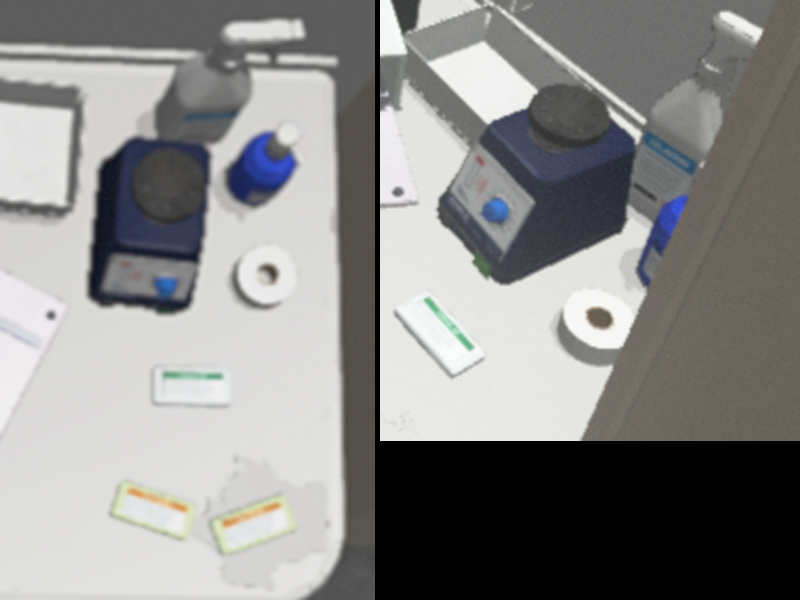

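```bash
python3 - <<'E'
from h import *
c=r.capture("wrist");np.savez("w3.npz",**c);P=cloud(c)
m=((P[...,2]>.006)&(P[...,2]<.02)&(P[...,0]<.64)&(c["depth"]>0)).astype(np.uint8)
k,l,s,_=cv2.connectedComponentsWithStats(m)
for i in range(1,k):
    if s[i,4]>2000:
        q=(P[l==i][:,:2]*1000).astype(np.float32);h=cv2.convexHull(q);(x,y),(w,hh),a=cv2.minAreaRect(q)
        print(round(x),round(y),w,hh,"deficit",w*hh-cv2.contourArea(h))
g=np.full((32,24),' ')
for n in("top0","scene0","w1","w3"):
    c=dict(np.load(n+".npz"));P=cloud(c);ok=c["depth"]>0
    for sel,ch in((abs(P[...,2])<.006,'.'),((P[...,2]>.025),'#')):
        q=P[ok&sel];i=((.98-q[:,0])/.02).astype(int);j=((.16-q[:,1])/.02).astype(int)
        b=(i>=0)&(i<32)&(j>=0)&(j<24)
        for a,e in set(zip(i[b],j[b])):
            if ch=='.' : g[a,e]='.'
            elif g[a,e]==' ': g[a,e]='#'
for i,row in enumerate(g): print("%.2f"%(.97-.02*i),''.join(row))
c=dict(np.load("top0.npz"));P=cloud(c)
for nm,b in dict(blender=(.64,.85,-.06,.08),bottles=(.72,.95,-.25,-.06)).items():
    m=(P[...,0]>b[0])&(P[...,0]<b[1])&(P[...,1]>b[2])&(P[...,1]<b[3])&(c["depth"]>0);print(nm,np.percentile(P[m][:,2],[90,98,100]))
E
```

```text
420 -112 41.86698913574219 87.27386474609375 deficit 34.915522288763896
571 -46 88.07941436767578 42.44120407104492 deficit 70.14348600738595
0.97 ............#.........  
0.95 ...........##......#..  
0.93 ..........   ......  .  
0.91 # .......    ......  .  
0.89 .........####......  .  
0.87 .........###.......  .  
0.85 ..............  ...  .  
0.83 ......   ....## ...  .  
0.81 ......####...##....  .  
0.79 .....#####.........  .  
0.77 .....#####.........  .  
0.75 .....#####.........  .  
0.73 .....#####.........  .  
0.71 .....#####.....#...  .  
0.69 .....#####...#.....  .  
0.67 ........#..........  .  
0.65 ...................  .  
0.63 ...................  .  
0.61 ...................  .  
0.59 ...................  .  
0.57 ...................  .  
0.55 ...................  .  
0.53 ...................  .  
0.51 ...................  .  
0.49 ...................  .  
0.47 ...................  .  
0.45 ...................  ..#
0.43 .............. ....     
0.41 ...................     
0.39 ...................     
0.37 ...................     
0.35 ..................      
blender [0.1568 0.1624 0.1667]
bottles [0.1444 0.249  0.2565]
```

```bash
python3 - <<'E'
from h import *
a=cv2.imread("pics/w3.png");b=cv2.imread("pics/w1.png")
z=lambda i,y0,y1,x0,x1,f:cv2.resize(i[y0:y1,x0:x1],None,fx=f,fy=f,interpolation=cv2.INTER_CUBIC)
H=np.zeros((600,800,3),np.uint8)
for p,(y,x) in ((z(a,205,285,50,130,3.7),(0,0)),(z(b,0,75,60,160,3.9),(0,300)),(cv2.rotate(z(a,150,270,155,235,3.6),cv2.ROTATE_90_CLOCKWISE),(305,0))): H[y:y+p.shape[0],x:x+p.shape[1]]=p
p=cv2.rotate(z(a,60,190,325,425,2.6),cv2.ROTATE_90_CLOCKWISE);H[305:305+p.shape[0],440:440+p.shape[1]]=p
cv2.imwrite("pics/cmp.png",H)
c=dict(np.load("w3.npz"));P=cloud(c);print(P[250,98],P[245:256:5,90:106:4])
E
```

```text
[ 0.6491 -0.018   0.0205] [[[ 0.652  -0.0239  0.0254]
  [ 0.6482 -0.0242  0.0266]
  [ 0.6491 -0.0219  0.0193]
  [ 0.6484 -0.0204  0.0147]]

 [[ 0.6531 -0.0195  0.0248]
  [ 0.6479 -0.0205  0.0282]
  [ 0.6491 -0.018   0.0205]
  [ 0.6487 -0.0163  0.0154]]

 [[ 0.6532 -0.0156  0.026 ]
  [ 0.6495 -0.0159  0.0268]
  [ 0.6499 -0.0137  0.0205]
  [ 0.6498 -0.0117  0.0149]]]
```

View pics/cmp.png

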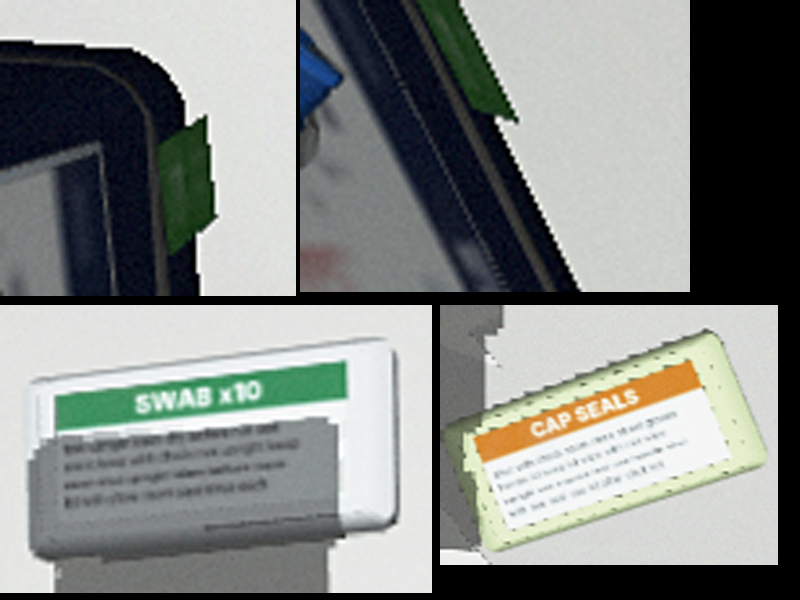

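```bash
python3 - <<'E'
from h import *
st();plan([.4954,.2491,.17],-116.7)
E
```

```text
10.85 [ 0.4684 -0.0414  0.2004] [-0.1743  0.4407 -1.0339] 0.469173554218608 29.970779082505032
[[-0.0095 -1.     -0.0003]
 [-1.      0.0095  0.0001]
 [-0.0001  0.0003 -1.    ]]
off [-14.54  -1.21   1.52] spin 0.228
off [-14.44   2.11   1.52] spin 0.228
```

apply_moves(plan=[{"grip": 0.35, "offset": [-3, -0.3, 0], "spin": 0.05}, {"grip": 0.35, "offset": [-7, -0.6, 0], "spin": 0.12}, {"grip": 0.35, "offset": [-11, -0.9, 0], "spin": 0.2}, {"grip": 0.35, "offset": [-14.5, -1.2, 0], "spin": 0.23}, {"grip": 0.35, "offset": [-14.5, -1.2, 0.5], "spin": 0.23}])

```text
time_s: 11.35
tcp_pos: [0.4829, 0.1088, 0.196]
ee_rot: [[-0.229, -0.973, 0.002], [-0.973, 0.229, 0.001], [-0.002, -0.002, -1.0]]
wrist_force: [-0.5, -1.2, -0.8]
gripper_width: 0.467
gripper_force: 30.0
```

apply_moves(plan=[{"grip": 0.35, "offset": [-3, 0.4, 0.5], "spin": 0.05}, {"grip": 0.35, "offset": [-7, 1, 1], "spin": 0.12}, {"grip": 0.35, "offset": [-11, 1.6, 1.5], "spin": 0.2}, {"grip": 0.35, "offset": [-14.4, 2.1, 2.5], "spin": 0.228}, {"grip": 0.35, "offset": [-14.4, 2.1, 2.5], "spin": 0.228}])

```text
time_s: 11.85
tcp_pos: [0.4948, 0.2527, 0.1686]
ee_rot: [[-0.445, -0.896, -0.002], [-0.896, 0.445, -0.001], [0.002, 0.001, -1.0]]
wrist_force: [-1.2, -0.9, -0.6]
gripper_width: 0.469
gripper_force: 30.0
```

```bash
python3 - <<'E'
from h import *
r.capture("wrist");st();plan([.4954,.2491,.047],-116.7)
E
```

```text
11.9 [0.4945 0.2508 0.1691] [ 0.292  -0.6082  0.687 ] 0.46639358605498715 29.970559081993997
[[-0.4454 -0.8953 -0.0022]
 [-0.8953  0.4454 -0.0017]
 [ 0.0025  0.0012 -1.    ]]
off [ 0.11 -0.16 12.21] spin 0.004
```

Lower to the pan floor and release with limited opening.

apply_moves(plan=[{"grip": 0.35, "offset": [0.1, -0.15, 4], "spin": 0}, {"grip": 0.35, "offset": [0.1, -0.15, 8], "spin": 0}, {"grip": 0.35, "offset": [0.1, -0.15, 10.5], "spin": 0}, {"grip": 0.35, "offset": [0.1, -0.15, 11.6], "spin": 0}, {"grip": 0.35, "offset": [0.1, -0.15, 12.1], "spin": 0}])

```text
time_s: 12.4
tcp_pos: [0.496, 0.2468, 0.0489]
ee_rot: [[-0.449, -0.894, -0.001], [-0.894, 0.449, -0.001], [0.002, 0.0, -1.0]]
wrist_force: [-0.3, -0.9, 0.7]
gripper_width: 0.47
gripper_force: 30.0
```

apply_moves(plan=[{"grip": 0.6, "offset": [0, 0, 0], "spin": 0}, {"grip": 0.6, "offset": [0, 0, 0], "spin": 0}, {"grip": 0.6, "offset": [0, 0, 0], "spin": 0}, {"grip": 0.6, "offset": [0, 0, -2], "spin": 0}, {"grip": 0.6, "offset": [0, 0, -5], "spin": 0}])

```text
time_s: 12.9
tcp_pos: [0.4955, 0.247, 0.0995]
ee_rot: [[-0.449, -0.894, -0.002], [-0.894, 0.449, -0.002], [0.003, 0.001, -1.0]]
wrist_force: [0.8, 0.3, 0.0]
gripper_width: 0.604
gripper_force: 0.0
```

apply_moves(plan=[{"grip": 0.6, "offset": [0, 0, -2], "spin": 0}, {"grip": 0.6, "offset": [0, 0, -5], "spin": 0}, {"grip": 1, "offset": [0, 0, -8], "spin": 0}, {"grip": 1, "offset": [0, 0, -10], "spin": 0}])

```text
time_s: 13.3
tcp_pos: [0.497, 0.2481, 0.2032]
ee_rot: [[-0.448, -0.894, 0.004], [-0.894, 0.448, 0.003], [-0.005, -0.002, -1.0]]
wrist_force: [0.5, -0.2, 0.6]
gripper_width: 0.705
gripper_force: 0.0
```

```bash
python3 - <<'E'
from h import *
st();c=packs("scene");P=cloud(c)
packs("wrist",(.4,.7,.1,.4),.026,.029)
c=packs("wrist",(.4,.7,.1,.4),.0295,.034)
plan([.421,-.1135,.16],-69.1)
E
```

```text
13.3 [0.497  0.2481 0.2032] [ 0.4602 -0.2417  0.6376] 0.704821400800083 0.0
[[-0.448  -0.894   0.0042]
 [-0.894   0.448   0.0031]
 [-0.0047 -0.0023 -1.    ]]
pack? xy 571.9 -49.3 size 42.8 88.4 long yaw -89.0 n 779 z 0.010002906046667641
pack? xy 422.2 -114.9 size 43.0 87.5 long yaw -69.3 n 1091 z 0.010154880643813317
pack? xy 522.8 135.1 size 69.1 31.3 long yaw 62.3 n 2799 z 0.026712224124743746
pack? xy 677.1 155.4 size 99.0 2.6 long yaw 63.5 n 293 z 0.02755945328649516
pack? xy 477.0 214.0 size 16.3 43.1 long yaw -40.8 n 251 z 0.02797731875323059
pack? xy 564.1 215.3 size 112.3 262.4 long yaw -26.5 n 4202 z 0.032019218597498414
pack? xy 496.0 248.5 size 84.0 40.0 long yaw 63.6 n 4763 z 0.03109955583661295
off [17.87 -4.72  2.09] spin -0.415
off [18.25  2.88  2.09] spin -0.415
```

apply_moves(plan=[{"grip": 1, "offset": [4, -1, 0], "spin": -0.1}, {"grip": 1, "offset": [8.5, -2.2, 0], "spin": -0.2}, {"grip": 1, "offset": [13, -3.4, 0], "spin": -0.3}, {"grip": 1, "offset": [17.9, -4.7, 1], "spin": -0.415}, {"grip": 1, "offset": [17.9, -4.7, 2], "spin": -0.415}])

```text
time_s: 13.95
tcp_pos: [0.4552, 0.0624, 0.1785]
ee_rot: [[-0.053, -0.999, -0.003], [-0.999, 0.053, -0.001], [0.001, 0.003, -1.0]]
wrist_force: [-0.6, -0.2, -0.5]
gripper_width: 1.0
gripper_force: 0.0
```

apply_moves(plan=[{"grip": 1, "offset": [4, 0.6, 0.5], "spin": -0.1}, {"grip": 1, "offset": [8.5, 1.3, 1], "spin": -0.2}, {"grip": 1, "offset": [13, 2, 2], "spin": -0.3}, {"grip": 1, "offset": [18.2, 2.9, 3], "spin": -0.415}, {"grip": 1, "offset": [18.2, 2.9, 4], "spin": -0.415}])

```text
time_s: 14.45
tcp_pos: [0.418, -0.1168, 0.1384]
ee_rot: [[0.353, -0.935, -0.002], [-0.935, -0.353, 0.0], [-0.001, 0.002, -1.0]]
wrist_force: [-0.5, 1.0, -0.5]
gripper_width: 0.997
gripper_force: 0.0
```

```bash
python3 - <<'E'
from h import *
packs();packs("wrist");r.capture("wrist");st();plan([.421,-.1135,.0255],-69.1)
E
```

```text
pack? xy 572.9 -70.8 size 42.6 43.6 long yaw -87.6 n 375 z 0.009897283884211393
pack? xy 422.1 -115.4 size 42.5 87.1 long yaw -68.6 n 701 z 0.009981213612396244
pack? xy 420.4 -112.4 size 41.6 88.1 long yaw -69.2 n 7470 z 0.010931537275987599
pack? xy 570.7 -46.8 size 42.7 88.4 long yaw -89.9 n 7330 z 0.010847957295536118
14.6 [ 0.4192 -0.1141  0.1385] [0.1928 0.6    0.1138] 1.0001363261013358 0.0
[[ 0.3551 -0.9348 -0.0028]
 [-0.9348 -0.3551 -0.0002]
 [-0.0008  0.0027 -1.    ]]
off [ 0.01 -0.19 11.3 ] spin -0.002
```

apply_moves(plan=[{"grip": 1, "offset": [0, -0.2, 4], "spin": 0}, {"grip": 1, "offset": [0, -0.2, 8], "spin": 0}, {"grip": 1, "offset": [0, -0.2, 10.3], "spin": 0}, {"grip": 1, "offset": [0, -0.2, 11.3], "spin": 0}, {"grip": 0.35, "offset": [0, -0.2, 11.3], "spin": 0}])

```text
time_s: 15.1
tcp_pos: [0.4219, -0.1122, 0.0258]
ee_rot: [[0.359, -0.933, -0.002], [-0.933, -0.359, -0.0], [-0.0, 0.002, -1.0]]
wrist_force: [0.3, -1.1, -0.1]
gripper_width: 0.965
gripper_force: 0.0
```

apply_moves(plan=[{"grip": 0.35, "offset": [0, 0, 0], "spin": 0}, {"grip": 0.35, "offset": [0, 0, 0], "spin": 0}, {"grip": 0.35, "offset": [0, 0, 0], "spin": 0}, {"grip": 0.35, "offset": [0, 0, 0], "spin": 0}, {"grip": 0.35, "offset": [0, 0, 0], "spin": 0}])

```text
time_s: 15.6
tcp_pos: [0.4221, -0.1131, 0.027]
ee_rot: [[0.357, -0.934, 0.001], [-0.934, -0.357, 0.0], [0.0, -0.001, -1.0]]
wrist_force: [-0.5, 0.1, -0.1]
gripper_width: 0.544
gripper_force: 0.0
```

apply_moves(plan=[{"grip": 0.35, "offset": [0, 0, 0], "spin": 0}, {"grip": 0.35, "offset": [0, 0, 0], "spin": 0}, {"grip": 0.35, "offset": [0, 0, 0], "spin": 0}, {"grip": 0.35, "offset": [0, 0, 0], "spin": 0}])

```text
time_s: 16.0
tcp_pos: [0.422, -0.1131, 0.0268]
ee_rot: [[0.357, -0.934, 0.0], [-0.934, -0.357, -0.0], [0.0, -0.0, -1.0]]
wrist_force: [-0.9, -0.7, 4.7]
gripper_width: 0.465
gripper_force: 30.1
```

apply_moves(plan=[{"grip": 0.35, "offset": [0, 0, -2], "spin": 0}, {"grip": 0.35, "offset": [0, 0, -5], "spin": 0}, {"grip": 0.35, "offset": [0, 0, -9], "spin": 0}, {"grip": 0.35, "offset": [0, 0, -13], "spin": 0}, {"grip": 0.35, "offset": [0, 0, -15], "spin": 0}])

```text
time_s: 16.5
tcp_pos: [0.4231, -0.113, 0.1796]
ee_rot: [[0.357, -0.934, 0.005], [-0.934, -0.357, 0.0], [0.002, -0.005, -1.0]]
wrist_force: [0.5, 0.0, -0.5]
gripper_width: 0.461
gripper_force: 30.0
```

```bash
python3 - <<'E'
from h import *
r.capture("wrist");st();plan([.565,.214,.176],-116.6)
E
```

```text
16.55 [ 0.4244 -0.1131  0.1817] [0.4987 0.5283 2.0154] 0.46197374030322824 29.967857418232597
[[ 0.3578 -0.9337  0.0097]
 [-0.9338 -0.3579 -0.0002]
 [ 0.0037 -0.009  -1.    ]]
off [-12.76 -12.42   0.28] spin 0.415
off [-16.68  -6.22   0.28] spin 0.415
```

apply_moves(plan=[{"grip": 0.35, "offset": [-3, -3, 0], "spin": 0.1}, {"grip": 0.35, "offset": [-6, -6, 0], "spin": 0.2}, {"grip": 0.35, "offset": [-9.5, -9.2, 0], "spin": 0.3}, {"grip": 0.35, "offset": [-12.8, -12.4, 0], "spin": 0.415}, {"grip": 0.35, "offset": [-12.8, -12.4, 0], "spin": 0.415}])

```text
time_s: 17.05
tcp_pos: [0.4941, 0.0548, 0.1757]
ee_rot: [[-0.047, -0.999, 0.001], [-0.999, 0.047, 0.0], [-0.0, -0.001, -1.0]]
wrist_force: [0.4, 0.5, -1.6]
gripper_width: 0.464
gripper_force: 30.0
```

apply_moves(plan=[{"grip": 0.35, "offset": [-4, -1.5, 0], "spin": 0.1}, {"grip": 0.35, "offset": [-8, -3, 0], "spin": 0.2}, {"grip": 0.35, "offset": [-12.5, -4.7, 0], "spin": 0.3}, {"grip": 0.35, "offset": [-16.7, -6.2, 0], "spin": 0.415}, {"grip": 0.35, "offset": [-16.7, -6.2, 0], "spin": 0.415}])

```text
time_s: 17.55
tcp_pos: [0.5637, 0.2184, 0.1746]
ee_rot: [[-0.446, -0.895, 0.0], [-0.895, 0.446, 0.0], [-0.0, -0.0, -1.0]]
wrist_force: [-1.4, -0.4, -1.3]
gripper_width: 0.467
gripper_force: 30.0
```

```bash
python3 - <<'E'
from h import *
r.capture("wrist");r.capture("wrist");st();plan([.565,.2145,.048],-116.6)
E
```

```text
17.65 [0.5616 0.2147 0.1747] [-0.1347 -0.3989 -1.0457] 0.4649602749918733 29.966502233874053
[[-0.4469 -0.8946 -0.003 ]
 [-0.8946  0.4469 -0.0015]
 [ 0.0027  0.002  -1.    ]]
off [-0.14 -0.32 12.67] spin 0.001
```

apply_moves(plan=[{"grip": 0.35, "offset": [-0.1, -0.3, 4], "spin": 0}, {"grip": 0.35, "offset": [-0.1, -0.3, 8], "spin": 0}, {"grip": 0.35, "offset": [-0.1, -0.3, 11], "spin": 0}, {"grip": 0.35, "offset": [-0.1, -0.3, 12], "spin": 0}, {"grip": 0.35, "offset": [-0.1, -0.3, 12.6], "spin": 0}])

```text
time_s: 18.15
tcp_pos: [0.565, 0.2127, 0.0499]
ee_rot: [[-0.449, -0.894, -0.001], [-0.894, 0.449, -0.001], [0.002, 0.001, -1.0]]
wrist_force: [-0.8, -0.3, 0.2]
gripper_width: 0.459
gripper_force: 30.0
```

apply_moves(plan=[{"grip": 0.6, "offset": [0, 0, 0], "spin": 0}, {"grip": 0.6, "offset": [0, 0, 0], "spin": 0}, {"grip": 0.6, "offset": [0, 0, 0], "spin": 0}, {"grip": 0.6, "offset": [0, 0, -2], "spin": 0}, {"grip": 0.6, "offset": [0, 0, -5], "spin": 0}])

```text
time_s: 18.65
tcp_pos: [0.5646, 0.2136, 0.1005]
ee_rot: [[-0.448, -0.894, -0.002], [-0.894, 0.448, -0.001], [0.002, 0.002, -1.0]]
wrist_force: [1.5, -0.4, 0.8]
gripper_width: 0.597
gripper_force: 0.0
```

apply_moves(plan=[{"grip": 0.6, "offset": [0, 0, -2], "spin": 0}, {"grip": 0.6, "offset": [0, 0, -5], "spin": 0}, {"grip": 1, "offset": [0, 0, -8], "spin": 0}, {"grip": 1, "offset": [0, 0, -10], "spin": 0}])

```text
time_s: 19.05
tcp_pos: [0.5662, 0.2145, 0.2045]
ee_rot: [[-0.448, -0.894, 0.005], [-0.894, 0.448, 0.003], [-0.005, -0.003, -1.0]]
wrist_force: [-0.2, 1.5, -1.0]
gripper_width: 0.704
gripper_force: 0.0
```

```bash
python3 - <<'E'
from h import *
packs("scene");packs("wrist",(.4,.7,.1,.4),.0295,.0318);r.capture("wrist");st()
plan([.5525,-.062,.17],-90)
E
```

```text
pack? xy 571.3 -49.6 size 44.6 88.4 long yaw -89.6 n 788 z 0.010140731053317458
pack? xy 495.6 247.8 size 83.5 40.1 long yaw 63.3 n 3983 z 0.03092490445736979
pack? xy 564.3 214.0 size 82.9 39.9 long yaw 63.4 n 3867 z 0.03091903416621107
19.2 [0.5661 0.2145 0.2032] [0.1536 0.0965 0.1143] 0.8290918901234883 0.0
[[-0.4483 -0.8939  0.0045]
 [-0.8939  0.4483  0.0032]
 [-0.0049 -0.0025 -1.    ]]
off [12.66 -5.59  1.66] spin -0.232
off [13.61 -2.52  1.66] spin -0.232
```

apply_moves(plan=[{"grip": 1, "offset": [3, -1.3, 0], "spin": -0.05}, {"grip": 1, "offset": [7, -3, 0], "spin": -0.12}, {"grip": 1, "offset": [11, -4.8, 0], "spin": -0.2}, {"grip": 1, "offset": [12.7, -5.6, 1], "spin": -0.232}, {"grip": 1, "offset": [12.7, -5.6, 1.5], "spin": -0.232}])

```text
time_s: 19.7
tcp_pos: [0.5571, 0.0728, 0.184]
ee_rot: [[-0.234, -0.972, -0.003], [-0.972, 0.234, -0.001], [0.001, 0.003, -1.0]]
wrist_force: [-0.6, 0.0, -0.0]
gripper_width: 1.002
gripper_force: 0.0
```

apply_moves(plan=[{"grip": 1, "offset": [3, -0.6, 0.5], "spin": -0.05}, {"grip": 1, "offset": [7, -1.3, 1], "spin": -0.12}, {"grip": 1, "offset": [11, -2, 1.5], "spin": -0.2}, {"grip": 1, "offset": [13.6, -2.5, 2], "spin": -0.232}, {"grip": 1, "offset": [13.6, -2.5, 2], "spin": -0.232}])

```text
time_s: 20.2
tcp_pos: [0.5503, -0.0646, 0.1639]
ee_rot: [[-0.005, -1.0, -0.003], [-1.0, 0.005, -0.0], [0.0, 0.003, -1.0]]
wrist_force: [-0.1, 0.4, 0.5]
gripper_width: 1.001
gripper_force: 0.0
```

```bash
python3 - <<'E'
from h import *
packs("wrist");r.capture("wrist");st();plan([.5525,-.062,.026],-90)
E
```

```text
pack? xy 571.1 -46.7 size 88.0 41.7 long yaw 89.7 n 6029 z 0.010881952280559541
pack? xy 651.8 -28.8 size 6.6 34.1 long yaw -73.3 n 282 z 0.014542706257239392
20.3 [ 0.5513 -0.0625  0.1648] [0.4947 0.5774 0.5714] 0.9989598000299367 0.0
[[-0.0022 -1.     -0.0012]
 [-1.      0.0022  0.    ]
 [-0.      0.0012 -1.    ]]
off [-0.05 -0.12 13.88] spin -0.002
```

apply_moves(plan=[{"grip": 1, "offset": [0, -0.1, 4], "spin": 0}, {"grip": 1, "offset": [0, -0.1, 8], "spin": 0}, {"grip": 1, "offset": [0, -0.1, 11], "spin": 0}, {"grip": 1, "offset": [0, -0.1, 13], "spin": 0}, {"grip": 1, "offset": [0, -0.1, 13.8], "spin": 0}])

```text
time_s: 20.8
tcp_pos: [0.5514, -0.0613, 0.0253]
ee_rot: [[0.0, -1.0, -0.004], [-1.0, -0.0, -0.0], [0.0, 0.004, -1.0]]
wrist_force: [-0.9, -0.3, -0.0]
gripper_width: 1.003
gripper_force: 0.0
```

apply_moves(plan=[{"grip": 0.35, "offset": [0, 0, 0], "spin": 0}, {"grip": 0.35, "offset": [0, 0, 0], "spin": 0}, {"grip": 0.35, "offset": [0, 0, 0], "spin": 0}, {"grip": 0.35, "offset": [0, 0, 0], "spin": 0}, {"grip": 0.35, "offset": [0, 0, 0], "spin": 0}])

```text
time_s: 21.3
tcp_pos: [0.5531, -0.0627, 0.0285]
ee_rot: [[-0.001, -1.0, 0.002], [-1.0, 0.001, 0.0], [-0.0, -0.002, -1.0]]
wrist_force: [0.1, -0.9, 0.2]
gripper_width: 0.634
gripper_force: 0.2
```

apply_moves(plan=[{"grip": 0.35, "offset": [0, 0, 0], "spin": 0}, {"grip": 0.35, "offset": [0, 0, 0], "spin": 0}, {"grip": 0.35, "offset": [0, 0, 0], "spin": 0}, {"grip": 0.35, "offset": [0, 0, 0], "spin": 0}, {"grip": 0.35, "offset": [0, 0, 0], "spin": 0}])

```text
time_s: 21.8
tcp_pos: [0.5527, -0.0628, 0.0279]
ee_rot: [[-0.001, -1.0, 0.001], [-1.0, 0.001, -0.0], [0.0, -0.001, -1.0]]
wrist_force: [0.3, 0.7, 5.1]
gripper_width: 0.465
gripper_force: 28.7
```

apply_moves(plan=[{"grip": 0.35, "offset": [0, 0, -2], "spin": 0}, {"grip": 0.35, "offset": [0, 0, -5], "spin": 0}, {"grip": 0.35, "offset": [0, 0, -9], "spin": 0}, {"grip": 0.35, "offset": [0, 0, -13.5], "spin": 0}, {"grip": 0.35, "offset": [0, 0, -17.5], "spin": 0}])

```text
time_s: 22.3
tcp_pos: [0.5519, -0.0627, 0.2039]
ee_rot: [[-0.001, -1.0, -0.001], [-1.0, 0.001, 0.0], [-0.0, 0.001, -1.0]]
wrist_force: [0.7, 0.2, -1.0]
gripper_width: 0.464
gripper_force: 28.7
```

```bash
python3 - <<'E'
from h import *
r.capture("wrist");r.capture("wrist");st();plan([.628,.165,.2],-116.6)
E
```

```text
22.4 [ 0.5556 -0.0626  0.2086] [ 1.0781 -0.3342  0.8205] 0.4672504356874428 28.730687079951167
[[-0.0001 -0.9999  0.0123]
 [-1.      0.0001  0.0006]
 [-0.0006 -0.0123 -0.9999]]
off [-22.76  -7.24   0.86] spin 0.464
```

apply_moves(plan=[{"grip": 0.35, "offset": [-4, -1.3, 0], "spin": 0.08}, {"grip": 0.35, "offset": [-8.5, -2.7, 0], "spin": 0.18}, {"grip": 0.35, "offset": [-13, -4.2, 0], "spin": 0.28}, {"grip": 0.35, "offset": [-17.5, -5.6, 0], "spin": 0.38}, {"grip": 0.35, "offset": [-21.5, -6.9, 0], "spin": 0.45}])

```text
time_s: 22.9
tcp_pos: [0.6212, 0.1542, 0.2008]
ee_rot: [[-0.439, -0.899, -0.003], [-0.899, 0.439, -0.001], [0.002, 0.002, -1.0]]
wrist_force: [1.0, -0.8, -0.8]
gripper_width: 0.461
gripper_force: 28.7
```

apply_moves(plan=[{"grip": 0.35, "offset": [-1.3, 0, 0], "spin": 0.014}, {"grip": 0.35, "offset": [-1.3, 0, 0], "spin": 0.014}])

```text
time_s: 23.1
tcp_pos: [0.627, 0.1655, 0.2004]
ee_rot: [[-0.446, -0.895, -0.003], [-0.895, 0.446, -0.001], [0.002, 0.002, -1.0]]
wrist_force: [-0.5, -0.6, 0.2]
gripper_width: 0.464
gripper_force: 28.7
```

```bash
python3 - <<'E'
from h import *
packs("wrist",(.4,.7,.1,.4),.0295,.0318);r.capture("wrist");st();plan([.628,.165,.049],-116.6)
E
```

```text
pack? xy 436.2 249.0 size 55.3 5.0 long yaw 64.4 n 181 z 0.03075210993433966
pack? xy 496.5 247.6 size 83.3 40.3 long yaw 63.3 n 3902 z 0.0309214429048425
pack? xy 602.3 194.4 size 78.0 39.5 long yaw 63.7 n 2663 z 0.030936734761565016
pack? xy 464.0 299.7 size 54.8 15.7 long yaw 45.7 n 172 z 0.030826156674080563
23.2 [0.6265 0.1631 0.2013] [-0.5454 -0.4254 -0.465 ] 0.4624235014211265 28.729867518413812
[[-0.4483 -0.8939 -0.0027]
 [-0.8939  0.4483 -0.0011]
 [ 0.0022  0.0019 -1.    ]]
off [-0.24 -0.05 15.23] spin -0.001
```

apply_moves(plan=[{"grip": 0.35, "offset": [0, 3, 1], "spin": 0}, {"grip": 0.35, "offset": [0, 6, 3], "spin": 0}, {"grip": 0.35, "offset": [-0.1, 9.4, 6], "spin": 0}, {"grip": 0.35, "offset": [-0.1, 9.4, 8], "spin": 0}, {"grip": 0.35, "offset": [-0.1, 9.4, 8], "spin": 0}])

```text
time_s: 23.7
tcp_pos: [0.541, 0.2045, 0.1201]
ee_rot: [[-0.449, -0.893, -0.006], [-0.893, 0.449, -0.003], [0.006, 0.004, -1.0]]
wrist_force: [0.7, -0.1, 0.1]
gripper_width: 0.46
gripper_force: 28.7
```

```bash
python3 - <<'E'
from h import *
packs("wrist",(.4,.7,.1,.4),.0295,.0318);packs("scene",(.4,.7,.1,.4),.0275,.0335);r.capture("wrist");st();plan([.5427,.2079,.049],-116.6)
E
```

```text
pack? xy 670.6 140.3 size 74.3 7.3 long yaw 59.3 n 363 z 0.03093631210840325
pack? xy 438.0 251.3 size 56.1 3.6 long yaw 64.0 n 218 z 0.03088859126390965
pack? xy 493.7 244.4 size 74.5 39.5 long yaw 63.9 n 4774 z 0.030972695252059576
pack? xy 600.4 191.8 size 72.8 39.7 long yaw 63.7 n 4729 z 0.030949143252327106
pack? xy 604.2 193.7 size 86.0 41.4 long yaw 63.1 n 434 z 0.029918868783694395
pack? xy 496.8 245.4 size 85.8 40.9 long yaw 63.8 n 440 z 0.029940508158491162
pack? xy 515.4 177.0 size 39.0 211.9 long yaw -36.3 n 208 z 0.03022779684243484
23.85 [0.5449 0.2063 0.1239] [ 0.3668  0.6409 -0.3749] 0.4642653576280234 28.73004399240017
[[-0.4494 -0.8933  0.0021]
 [-0.8933  0.4494  0.0008]
 [-0.0017 -0.0015 -1.    ]]
off [-0.05  0.27  7.49] spin -0.002
```

```bash
python3 - <<'E'
from h import *
L=[]
for i in range(6):
    r.capture("wrist");s=r.sense();L.append(s["tcp_pos"])
L=np.array(L);print(L);m=L.mean(0)
k=np.array([-.894,.448]);hh=np.array([.448,.894])
print("k",(m[:2]-[.565,.214])@k,"h",(m[:2]-[.565,.214])@hh)
E
```

```text
[[0.5451 0.2066 0.1241]
 [0.545  0.2067 0.1241]
 [0.5448 0.2068 0.1239]
 [0.5446 0.2068 0.1236]
 [0.5444 0.2068 0.1234]
 [0.5442 0.2069 0.1232]]
k 0.014892305010793791 h -0.015577035456810457
```

apply_moves(plan=[{"grip": 0.35, "offset": [0, 0.2, 1], "spin": 0}, {"grip": 0.35, "offset": [0, 0.2, 3], "spin": 0}, {"grip": 0.35, "offset": [0, 0.2, 4], "spin": 0}, {"grip": 0.35, "offset": [0, 0.2, 4.5], "spin": 0}, {"grip": 0.35, "offset": [0, 0.2, 4.5], "spin": 0}])

```text
time_s: 24.65
tcp_pos: [0.5416, 0.2076, 0.0766]
ee_rot: [[-0.448, -0.894, -0.002], [-0.894, 0.448, -0.001], [0.002, 0.001, -1.0]]
wrist_force: [0.9, 0.7, -0.2]
gripper_width: 0.462
gripper_force: 28.7
```

```bash
python3 - <<'E'
from h import *
L=[]
for i in range(4):
    r.capture("scene");s=r.sense();L.append(s["tcp_pos"])
m=np.array(L)[-2:].mean(0);print(m,s["wrist_force"])
k=np.array([-.894,.448]);hh=np.array([.448,.894])
print("k",(m[:2]-[.565,.214])@k,"h",(m[:2]-[.565,.214])@hh)
E
```

```text
[0.5424 0.2082 0.0782] [ 0.2688 -0.4141 -0.6301]
k 0.01758888741347494 h -0.01534050936903848
```

Well placed at k=17.6 mm. Lower gently.

apply_moves(plan=[{"grip": 0.35, "offset": [0, 0, 0.8], "spin": 0}, {"grip": 0.35, "offset": [0, 0, 1.5], "spin": 0}, {"grip": 0.35, "offset": [0, 0, 2], "spin": 0}, {"grip": 0.35, "offset": [0, 0, 2.4], "spin": 0}, {"grip": 0.35, "offset": [0, 0, 2.7], "spin": 0}])

```text
time_s: 25.35
tcp_pos: [0.5418, 0.2077, 0.0499]
ee_rot: [[-0.448, -0.894, -0.001], [-0.894, 0.448, -0.0], [0.001, 0.0, -1.0]]
wrist_force: [-0.1, -0.4, -0.6]
gripper_width: 0.467
gripper_force: 28.7
```

apply_moves(plan=[{"grip": 0.52, "offset": [0, 0, 0.1], "spin": 0}, {"grip": 0.52, "offset": [0, 0, 0.1], "spin": 0}, {"grip": 0.52, "offset": [0, 0, 0.1], "spin": 0}, {"grip": 0.52, "offset": [0, 0, -1], "spin": 0}, {"grip": 0.52, "offset": [0, 0, -3], "spin": 0}])

```text
time_s: 25.85
tcp_pos: [0.5412, 0.2074, 0.0804]
ee_rot: [[-0.449, -0.894, -0.002], [-0.894, 0.449, -0.002], [0.002, 0.001, -1.0]]
wrist_force: [0.5, -0.0, 0.3]
gripper_width: 0.519
gripper_force: 0.0
```

apply_moves(plan=[{"grip": 0.52, "offset": [0, 0, -3], "spin": 0}, {"grip": 0.52, "offset": [0, 0, -7], "spin": 0}, {"grip": 1, "offset": [0, 0, -11], "spin": 0}, {"grip": 1, "offset": [0, 0, -15], "spin": 0}])

```text
time_s: 26.25
tcp_pos: [0.5418, 0.2077, 0.2336]
ee_rot: [[-0.448, -0.894, 0.001], [-0.894, 0.448, 0.001], [-0.001, -0.001, -1.0]]
wrist_force: [1.2, 0.3, -0.3]
gripper_width: 0.627
gripper_force: 0.0
```

```bash
python3 - <<'E'
from h import *
c=packs("wrist",(.4,.7,.1,.4),.0295,.0318);cv2.imwrite("pics/w4.png",c["img"]);packs("scene",(.4,.7,.1,.4),.0275,.0335);r.capture("wrist");st();plan([.5067,.0975,.2],-116.6)
E
```

```text
pack? xy 550.1 221.9 size 84.0 39.8 long yaw 56.5 n 3237 z 0.030913520283453236
pack? xy 496.1 248.2 size 83.8 40.0 long yaw 63.0 n 3211 z 0.03090984740247883
pack? xy 603.1 196.7 size 83.7 40.0 long yaw 63.1 n 3226 z 0.030934633136171216
pack? xy 525.1 231.4 size 114.9 173.8 long yaw -28.0 n 257 z 0.030253509875967283
pack? xy 603.6 193.0 size 87.4 40.7 long yaw 62.1 n 430 z 0.029820245129974644
pack? xy 550.9 218.2 size 86.4 39.3 long yaw 58.0 n 443 z 0.030011426288370058
pack? xy 496.7 244.6 size 86.9 40.8 long yaw 64.1 n 447 z 0.029871343158196808
26.4 [0.5433 0.2087 0.2354] [-0.424   0.7652  0.0487] 0.7552159775746845 0.0
[[-0.4481 -0.8939  0.0078]
 [-0.8939  0.4481  0.005 ]
 [-0.008  -0.0047 -1.    ]]
off [11.58 -1.71  3.54] spin -0.0
```

View pics/w4.png

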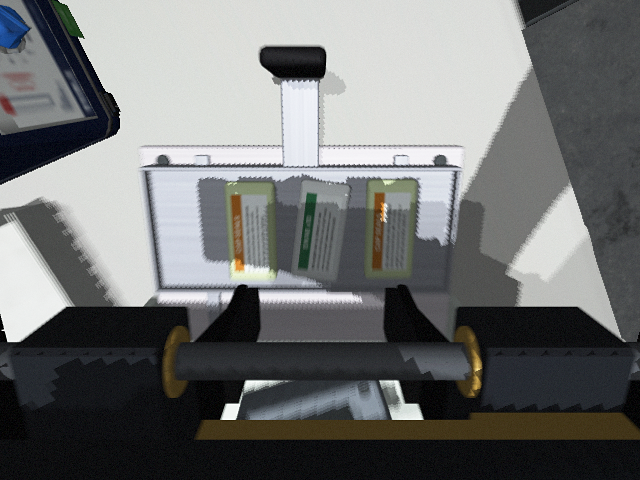

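apply_moves(plan=[{"grip": 1, "offset": [4, -0.6, 0], "spin": 0}, {"grip": 1, "offset": [8, -1.2, 0], "spin": 0}, {"grip": 1, "offset": [11.6, -1.7, 0], "spin": 0}, {"grip": 1, "offset": [11.6, -1.7, 3], "spin": 0}, {"grip": 1, "offset": [11.6, -1.7, 3], "spin": 0}])

```text
time_s: 26.9
tcp_pos: [0.5021, 0.0947, 0.1974]
ee_rot: [[-0.451, -0.893, -0.008], [-0.893, 0.451, -0.002], [0.006, 0.006, -1.0]]
wrist_force: [-1.3, -1.1, -0.0]
gripper_width: 0.998
gripper_force: 0.0
```

```bash
python3 - <<'E'
from h import *
c=r.capture("wrist");P=cloud(c);m=(P[...,2]>.1)&(P[...,2]<.112)&(c["depth"]>0)&(abs(P[...,0]-.507)<.04)&(abs(P[...,1]-.097)<.04)
print(m.sum(),cv2.minAreaRect((P[m][:,:2]*1000).astype(np.float32)))
for i in range(3): r.capture("wrist")
st();plan([.5067,.0975,.097],-116.6)
E
```

```text
1277 ((505.5628356933594, 98.75852966308594), (11.958040237426758, 39.468204498291016), 62.72772979736328)
27.1 [0.5059 0.0972 0.2014] [ 0.1398  0.1214 -0.237 ] 0.9987247704972106 0.0
[[-0.4475 -0.8943  0.0013]
 [-0.8943  0.4475  0.0001]
 [-0.0007 -0.0011 -1.    ]]
off [-0.06 -0.06 10.44] spin 0.0
```

apply_moves(plan=[{"grip": 1, "offset": [0, 0, 3], "spin": 0}, {"grip": 1, "offset": [0, 0, 6], "spin": 0}, {"grip": 1, "offset": [0, 0, 8.5], "spin": 0}, {"grip": 1, "offset": [0, 0, 10.4], "spin": 0}, {"grip": 0.3, "offset": [0, 0, 10.4], "spin": 0}])

```text
time_s: 27.6
tcp_pos: [0.5042, 0.0967, 0.0947]
ee_rot: [[-0.448, -0.894, -0.004], [-0.894, 0.448, -0.002], [0.004, 0.003, -1.0]]
wrist_force: [-0.2, 0.4, -0.0]
gripper_width: 0.964
gripper_force: 0.0
```

apply_moves(plan=[{"grip": 0.3, "offset": [0, 0, 0], "spin": 0}, {"grip": 0.3, "offset": [0, 0, 0], "spin": 0}, {"grip": 0.3, "offset": [0, 0, 0], "spin": 0}, {"grip": 0.3, "offset": [0, 0, 0], "spin": 0}, {"grip": 0.3, "offset": [0, 0, 0], "spin": 0}])

```text
time_s: 28.1
tcp_pos: [0.5053, 0.0967, 0.0971]
ee_rot: [[-0.448, -0.894, 0.001], [-0.894, 0.448, 0.001], [-0.001, -0.001, -1.0]]
wrist_force: [0.4, -0.8, 0.2]
gripper_width: 0.541
gripper_force: 0.0
```

apply_moves(plan=[{"grip": 0.3, "offset": [0, 0, 0], "spin": 0}, {"grip": 0.3, "offset": [0, 0, 0], "spin": 0}, {"grip": 0.3, "offset": [0, 0, 0], "spin": 0}, {"grip": 0.3, "offset": [0, 0, 0], "spin": 0}])

```text
time_s: 28.5
tcp_pos: [0.5057, 0.0966, 0.0969]
ee_rot: [[-0.448, -0.894, 0.001], [-0.894, 0.448, 0.0], [-0.001, -0.001, -1.0]]
wrist_force: [3.1, -2.3, 1.8]
gripper_width: 0.454
gripper_force: 30.0
```

apply_moves(plan=[{"grip": 0.3, "offset": [-0.4, 0, 0], "spin": 0}, {"grip": 0.3, "offset": [-1, 0, 0], "spin": 0}, {"grip": 0.3, "offset": [-1.8, 0, 0], "spin": 0}, {"grip": 0.3, "offset": [-2.7, 0, 0], "spin": 0}, {"grip": 0.3, "offset": [-3.6, 0, 0], "spin": 0}])

```text
time_s: 29.0
tcp_pos: [0.522, 0.129, 0.0969]
ee_rot: [[-0.448, -0.894, 0.001], [-0.894, 0.448, -0.0], [-0.0, -0.001, -1.0]]
wrist_force: [3.6, -4.3, 2.1]
gripper_width: 0.46
gripper_force: 30.0
```

apply_moves(plan=[{"grip": 0.3, "offset": [-0.9, 0, 0], "spin": 0}, {"grip": 0.3, "offset": [-1.8, 0, 0], "spin": 0}, {"grip": 0.3, "offset": [-2.7, 0, 0], "spin": 0}, {"grip": 0.3, "offset": [-3.6, 0, 0], "spin": 0}, {"grip": 0.3, "offset": [-4.5, 0, 0], "spin": 0}])

```text
time_s: 29.5
tcp_pos: [0.5422, 0.1692, 0.0969]
ee_rot: [[-0.448, -0.894, 0.001], [-0.894, 0.448, -0.0], [-0.0, -0.001, -1.0]]
wrist_force: [4.4, -3.8, 1.6]
gripper_width: 0.455
gripper_force: 30.0
```

apply_moves(plan=[{"grip": 0.3, "offset": [-0.9, 0, 0], "spin": 0}, {"grip": 0.3, "offset": [-1.8, 0, 0], "spin": 0}, {"grip": 0.3, "offset": [-2.5, 0, 0], "spin": 0}, {"grip": 0.3, "offset": [-3.2, 0, 0], "spin": 0}, {"grip": 0.3, "offset": [-3.8, 0, 0], "spin": 0}])

```text
time_s: 30.0
tcp_pos: [0.5593, 0.2032, 0.0969]
ee_rot: [[-0.448, -0.894, 0.001], [-0.894, 0.448, -0.0], [-0.0, -0.001, -1.0]]
wrist_force: [3.8, -4.2, 2.9]
gripper_width: 0.461
gripper_force: 30.0
```

apply_moves(plan=[{"grip": 0.3, "offset": [-0.3, 0, 0], "spin": 0}, {"grip": 0.3, "offset": [-0.6, 0, 0], "spin": 0}, {"grip": 0.3, "offset": [-0.9, 0, 0], "spin": 0}, {"grip": 0.3, "offset": [-1.2, 0, 0], "spin": 0}])

```text
time_s: 30.4
tcp_pos: [0.5645, 0.2136, 0.0969]
ee_rot: [[-0.448, -0.894, 0.001], [-0.894, 0.448, -0.0], [-0.0, -0.001, -1.0]]
wrist_force: [3.9, -4.2, 1.9]
gripper_width: 0.456
gripper_force: 30.0
```

apply_moves(plan=[{"grip": 0.3, "offset": [-0.3, 0, 0], "spin": 0}, {"grip": 0.3, "offset": [-0.6, 0, 0], "spin": 0}])

```text
time_s: 30.6
tcp_pos: [0.5658, 0.2163, 0.0969]
ee_rot: [[-0.448, -0.894, -0.004], [-0.894, 0.448, -0.006], [0.007, 0.001, -1.0]]
wrist_force: [1.9, -15.3, 8.3]
gripper_width: 0.458
gripper_force: 30.0
```

apply_moves(plan=[{"grip": 0.3, "offset": [-0.3, 0, 0], "spin": 0}, {"grip": 0.3, "offset": [-0.6, 0, 0], "spin": 0}])

```text
time_s: 30.8
tcp_pos: [0.5659, 0.2167, 0.0969]
ee_rot: [[-0.449, -0.894, -0.012], [-0.893, 0.449, -0.015], [0.018, 0.004, -1.0]]
wrist_force: [-1.0, -26.9, 14.9]
gripper_width: 0.457
gripper_force: 30.0
```

apply_moves(plan=[{"grip": 0.3, "offset": [0.7, 0, 0], "spin": 0}, {"grip": 0.7, "offset": [0.7, 0, 0], "spin": 0}, {"grip": 0.7, "offset": [0.7, 0, 0], "spin": 0}, {"grip": 0.7, "offset": [0.7, 0, 0], "spin": 0}, {"grip": 0.7, "offset": [0.7, 0, -1.5], "spin": 0}])

```text
time_s: 31.3
tcp_pos: [0.5642, 0.2181, 0.109]
ee_rot: [[-0.448, -0.894, -0.006], [-0.894, 0.448, -0.002], [0.005, 0.004, -1.0]]
wrist_force: [-0.8, -0.1, -0.2]
gripper_width: 0.677
gripper_force: 0.0
```

apply_moves(plan=[{"grip": 0.9, "offset": [0, 0, -4], "spin": 0}, {"grip": 0.9, "offset": [0, 0, -8], "spin": 0}, {"grip": 0.9, "offset": [0, 0, -12], "spin": 0}, {"grip": 0.9, "offset": [0, 0, -16], "spin": 0}, {"grip": 0.9, "offset": [0, 0, -19], "spin": 0}])

```text
time_s: 31.8
tcp_pos: [0.5661, 0.2191, 0.3042]
ee_rot: [[-0.447, -0.894, 0.002], [-0.894, 0.447, 0.002], [-0.002, -0.001, -1.0]]
wrist_force: [0.9, 0.1, 0.1]
gripper_width: 0.897
gripper_force: 0.0
```

```bash
python3 - <<'E'
from h import *
for n in("wrist","scene"):
    c=r.capture(n);P=cloud(c);m=(P[...,2]>.095)&(P[...,2]<.112)&(c["depth"]>0)&(abs(P[...,0]-.566)<.04)&(abs(P[...,1]-.216)<.03)
    if m.sum()>10: print(n,m.sum(),cv2.minAreaRect((P[m][:,:2]*1000).astype(np.float32)))
    m=(P[...,2]>.165)&(P[...,2]<.185)&(c["depth"]>0)&(P[...,0]<.69)&(P[...,0]>.52)&(P[...,1]>.28)&(P[...,1]<.42)
    if m.sum()>10: print("cover",m.sum(),cv2.minAreaRect((P[m][:,:2]*1000).astype(np.float32)))
P=cloud(dict(np.load("top0.npz")));d=P[(P[...,2]>.2)&(P[...,0]>.6)&(P[...,0]<.95)&(P[...,1]>.2)&(P[...,1]<.55)]
print("tall",len(d),d.min(0),d.max(0))
st();plan([.548,.3525,.29],171.1)
E
```

```text
wrist 713 ((565.3660888671875, 218.0408477783203), (11.712251663208008, 39.90303421020508), 63.750511169433594)
cover 4811 ((603.2738647460938, 346.0817565917969), (37.233070373535156, 119.85226440429688), 63.10573196411133)
scene 119 ((566.362548828125, 214.5855712890625), (14.565056800842285, 38.937564849853516), 57.89311981201172)
cover 812 ((600.5066528320312, 342.06024169921875), (66.7591552734375, 113.93229675292969), 81.49185943603516)
tall 1843 [0.7831 0.2962 0.2   ] [0.8702 0.5497 0.2868]
31.9 [0.5677 0.2198 0.3069] [ 0.7665  0.4766 -0.1779] 0.9021510814636499 0.0
[[-0.447  -0.8945  0.0087]
 [-0.8945  0.4471  0.005 ]
 [-0.0084 -0.0055 -0.9999]]
off [-5.5   3.85  0.84] spin 0.631
off [-2.17  6.35  0.84] spin 0.631
```

apply_moves(plan=[{"grip": 0.9, "offset": [-1.5, 1, 0.2], "spin": 0.13}, {"grip": 0.9, "offset": [-3, 2, 0.5], "spin": 0.26}, {"grip": 0.9, "offset": [-4.5, 3, 0.7], "spin": 0.39}, {"grip": 0.9, "offset": [-5.5, 3.9, 0.8], "spin": 0.52}, {"grip": 0.9, "offset": [-5.5, 3.9, 0.8], "spin": 0.63}])

```text
time_s: 32.4
tcp_pos: [0.5547, 0.2869, 0.2914]
ee_rot: [[-0.89, -0.456, -0.003], [-0.456, 0.89, -0.001], [0.003, 0.001, -1.0]]
wrist_force: [0.5, -0.6, -0.4]
gripper_width: 0.895
gripper_force: 0.0
```

apply_moves(plan=[{"grip": 0.9, "offset": [-0.8, 2, 0.2], "spin": 0.13}, {"grip": 0.9, "offset": [-1.6, 4, 0.5], "spin": 0.26}, {"grip": 0.9, "offset": [-2.2, 6.3, 0.7], "spin": 0.39}, {"grip": 0.9, "offset": [-2.2, 6.3, 0.8], "spin": 0.52}, {"grip": 0.9, "offset": [-2.2, 6.3, 0.8], "spin": 0.63}])

```text
time_s: 32.9
tcp_pos: [0.5454, 0.3522, 0.2833]
ee_rot: [[-0.988, 0.156, -0.003], [0.156, 0.988, -0.002], [0.003, -0.002, -1.0]]
wrist_force: [-0.8, -0.2, -0.7]
gripper_width: 0.904
gripper_force: 0.0
```

```bash
python3 - <<'E'
from h import *
c=r.capture("wrist");np.savez("w5.npz",**c);cv2.imwrite("pics/w5.png",c["img"])
for i in range(3): r.capture("wrist")
s=st();print(s["joints"]);P=cloud(c)
print(-c["R"].T@c["t"])
m=((P[...,2]>.165)&(P[...,2]<.185)&(c["depth"]>0)&(P[...,0]<.69)&(P[...,0]>.5)&(P[...,1]>.28)&(P[...,1]<.42)).astype(np.uint8)
k,l,t,_=cv2.connectedComponentsWithStats(m)
for i in range(1,k):
    if t[i,4]>200:
        q=P[l==i];print(t[i],cv2.minAreaRect((q[:,:2]*1000).astype(np.float32)),np.median(q[:,2]))
E
```

```text
33.1 [0.5461 0.3512 0.2845] [ 0.5742  0.1054 -0.491 ] 0.8990092603067453 0.0
[[-0.9886  0.1508 -0.0014]
 [ 0.1508  0.9886 -0.0008]
 [ 0.0013 -0.001  -1.    ]]
[  46.977    23.2283    8.0235   -0.03    -74.8852 -145.6409]
[0.4649 0.3651 0.4241]
[ 277  244   95   98 6393] ((576.4119262695312, 348.20965576171875), (62.226043701171875, 68.60917663574219), 81.46276092529297) 0.17727009227301585
[ 280  381   89   19 1620] ((647.8017578125, 337.3955383300781), (61.89858627319336, 16.72960090637207), 81.45256805419922) 0.17738685974119622
```

View pics/w5.png

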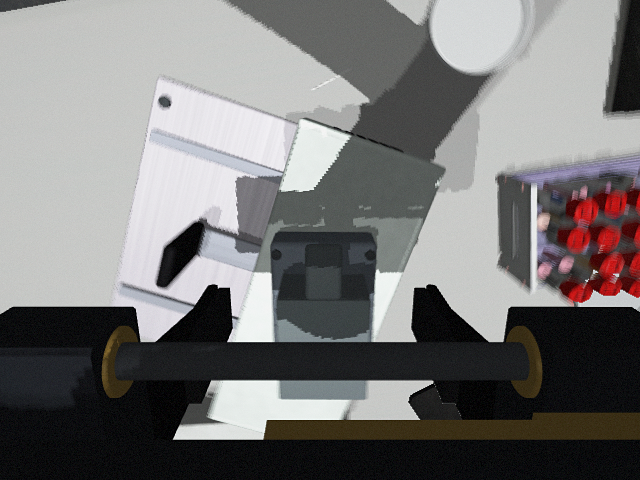

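apply_moves(plan=[{"grip": 0.7, "offset": [-0.8, 0.2, 2.5], "spin": 0}, {"grip": 0.6, "offset": [-0.8, 0.2, 5], "spin": 0}, {"grip": 0.6, "offset": [-0.8, 0.2, 7.5], "spin": 0}, {"grip": 0.6, "offset": [-0.8, 0.2, 9.5], "spin": 0}, {"grip": 0.6, "offset": [-0.8, 0.2, 10.3], "spin": 0}])

```text
time_s: 33.6
tcp_pos: [0.5537, 0.3507, 0.1797]
ee_rot: [[-0.988, 0.153, -0.004], [0.153, 0.988, -0.003], [0.003, -0.003, -1.0]]
wrist_force: [0.6, 0.1, 0.5]
gripper_width: 0.616
gripper_force: 0.0
```

apply_moves(plan=[{"grip": 0.15, "offset": [0, 0, 0], "spin": 0}, {"grip": 0.15, "offset": [0, 0, 0], "spin": 0}, {"grip": 0.15, "offset": [0, 0, 0], "spin": 0}, {"grip": 0.15, "offset": [0, 0, 0], "spin": 0}, {"grip": 0.15, "offset": [0, 0, 0], "spin": 0}])

```text
time_s: 34.1
tcp_pos: [0.5551, 0.3518, 0.1836]
ee_rot: [[-0.988, 0.153, 0.001], [0.153, 0.988, 0.001], [-0.001, 0.001, -1.0]]
wrist_force: [-0.7, -0.4, 1.4]
gripper_width: 0.269
gripper_force: 30.0
```

apply_moves(plan=[{"grip": 0.15, "offset": [0, 0, 0], "spin": 0}, {"grip": 0.15, "offset": [0, 0, 0], "spin": 0}])

```text
time_s: 34.3
tcp_pos: [0.5551, 0.3518, 0.1835]
ee_rot: [[-0.988, 0.153, 0.001], [0.153, 0.988, 0.001], [-0.001, 0.001, -1.0]]
wrist_force: [-0.8, -0.7, 3.7]
gripper_width: 0.267
gripper_force: 30.0
```

apply_moves(plan=[{"grip": 0.15, "offset": [-0.4, 0, -0.9], "spin": 0}, {"grip": 0.15, "offset": [-0.9, 0, -1.7], "spin": 0}, {"grip": 0.15, "offset": [-2.1, 0, -3.2], "spin": 0}, {"grip": 0.15, "offset": [-3.5, 0, -4.5], "spin": 0}, {"grip": 0.15, "offset": [-5.1, 0, -5.5], "spin": 0}])

```text
time_s: 34.8
tcp_pos: [0.6049, 0.3442, 0.238]
ee_rot: [[-0.988, 0.153, -0.002], [0.153, 0.988, 0.001], [0.002, 0.0, -1.0]]
wrist_force: [-0.6, 3.5, -4.0]
gripper_width: 0.273
gripper_force: 30.0
```

```bash
python3 - <<'E'
from h import *
st()
E
```

```text
34.8 [0.6049 0.3442 0.238 ] [-0.6216  3.5264 -4.0196] 0.2725177435525408 30.0024259258862
[[-0.9882  0.1532 -0.0022]
 [ 0.1532  0.9882  0.0005]
 [ 0.0023  0.0002 -1.    ]]
```

Forces are low; continue the arc.

apply_moves(plan=[{"grip": 0.15, "offset": [-1.8, 0, -0.7], "spin": 0}, {"grip": 0.15, "offset": [-3.6, 0, -1.1], "spin": 0}, {"grip": 0.15, "offset": [-5.6, 0, -1.2], "spin": 0}, {"grip": 0.15, "offset": [-7.5, 0, -0.9], "spin": 0}, {"grip": 0.15, "offset": [-9.3, 0, -0.3], "spin": 0}])

```text
time_s: 35.3
tcp_pos: [0.6985, 0.33, 0.2435]
ee_rot: [[-0.988, 0.153, 0.003], [0.153, 0.988, 0.002], [-0.003, 0.003, -1.0]]
wrist_force: [-1.1, 2.8, 3.9]
gripper_width: 0.276
gripper_force: 30.0
```

apply_moves(plan=[{"grip": 0.15, "offset": [-0.9, 0, 0.4], "spin": 0}, {"grip": 0.15, "offset": [-1.7, 0, 0.9], "spin": 0}, {"grip": 0.15, "offset": [-2.5, 0, 1.5], "spin": 0}, {"grip": 0.15, "offset": [-2.5, 0, 1.5], "spin": 0}])

```text
time_s: 35.7
tcp_pos: [0.725, 0.326, 0.2284]
ee_rot: [[-0.988, 0.154, 0.008], [0.154, 0.988, 0.003], [-0.007, 0.004, -1.0]]
wrist_force: [2.8, 2.7, 5.1]
gripper_width: 0.271
gripper_force: 30.0
```

```bash
python3 - <<'E'
from h import *
for i in range(3): c=r.capture("wrist")
st()
E
```

```text
35.85 [0.7244 0.3261 0.2288] [4.0865 2.6859 6.5181] 0.2688978520581859 30.001005618833005
[[-0.9881  0.1536  0.0081]
 [ 0.1536  0.9881  0.0029]
 [-0.0075  0.0041 -1.    ]]
```

apply_moves(plan=[{"grip": 0.5, "offset": [0, 0, 0], "spin": 0}, {"grip": 0.5, "offset": [0, 0, 0], "spin": 0}, {"grip": 0.5, "offset": [0, 0, 0], "spin": 0}, {"grip": 0.5, "offset": [0, 0, -2], "spin": 0}, {"grip": 0.5, "offset": [0, 0, -5], "spin": 0}])

```text
time_s: 36.35
tcp_pos: [0.7204, 0.3249, 0.2721]
ee_rot: [[-0.988, 0.154, -0.008], [0.154, 0.988, -0.004], [0.007, -0.005, -1.0]]
wrist_force: [0.7, 0.3, -0.5]
gripper_width: 0.493
gripper_force: 0.0
```

apply_moves(plan=[{"grip": 0.5, "offset": [0.5, 0, -1], "spin": 0}, {"grip": 0, "offset": [2, 0, -2], "spin": 0}, {"grip": 0, "offset": [3, 0, -2], "spin": 0}, {"grip": 0, "offset": [3, 0, -2], "spin": 0}])

```text
time_s: 36.75
tcp_pos: [0.6899, 0.3307, 0.2957]
ee_rot: [[-0.988, 0.152, -0.002], [0.152, 0.988, -0.0], [0.002, -0.0, -1.0]]
wrist_force: [-0.8, 0.0, -0.3]
gripper_width: 0.311
gripper_force: 0.0
```

```bash
python3 - <<'E'
from h import *
T=np.array([.6161,.3422]);ux=np.array([.1485,.989]);uy=np.array([-.989,.1485])
for n in("wrist","scene"):
    c=r.capture(n);P=cloud(c);q=P[c["depth"]>0]
    x=(q[:,:2]-T)@ux;y=(q[:,:2]-T)@uy
    m=(abs(x)<32)&(abs(x)<.032)&(abs(y)<.025)&(q[:,2]>.15)&(q[:,2]<.18)
    print(n,m.sum());
    if m.sum()>3: print("x",x[m].min(),x[m].max(),"y",y[m].min(),y[m].max(),"z",q[m][:,2].max())
    m=(y<-.02)&(y>-.16)&(abs(x)<.04)&(q[:,2]>.14)&(q[:,2]<.26)
    print("cover",m.sum(),y[m].min(),y[m].max(),q[m][:,2].max())
    if n=="wrist": np.savez("w6.npz",**c)
    a=c["img"]
    cv2.imwrite(f"pics/{n}6.png",a)
r.capture("wrist");st()
E
```

```text
wrist 417
x -0.0214618943575334 -0.004837369458400209 y -0.0061800855977636295 0.0062325892853723084 z 0.1683230305562996
cover 8983 -0.11018076416060527 -0.04006837000680048 0.23379792043061282
scene 27
x -0.023984612452409862 -0.013071671374856505 y -0.005482907926411537 0.004502609326672895 z 0.16705632776519153
cover 1054 -0.11184009491924028 -0.0428665440217245 0.2327270857273212
36.9 [0.6915 0.3302 0.2946] [0.5758 0.1904 0.6147] 0.17719903452912034 0.0
[[-0.9882  0.1533 -0.0017]
 [ 0.1533  0.9882 -0.0009]
 [ 0.0015 -0.0011 -1.    ]]
```

apply_moves(plan=[{"grip": 0, "offset": [2.5, -1.5, 0], "spin": 0}, {"grip": 0, "offset": [5, -3, 0], "spin": 0}, {"grip": 0, "offset": [7.6, -4.5, 0], "spin": 0}, {"grip": 0, "offset": [7.6, -4.5, 3], "spin": 0}, {"grip": 0, "offset": [7.6, -4.5, 6], "spin": 0}])

```text
time_s: 37.4
tcp_pos: [0.6099, 0.2973, 0.2363]
ee_rot: [[-0.988, 0.154, 0.002], [0.154, 0.988, 0.002], [-0.002, 0.002, -1.0]]
wrist_force: [0.1, -0.6, -0.2]
gripper_width: 0.004
gripper_force: 0.0
```

apply_moves(plan=[{"grip": 0, "offset": [0, 0, 2.5], "spin": 0}, {"grip": 0, "offset": [0, 0, 4.5], "spin": 0}, {"grip": 0, "offset": [0, 0, 6], "spin": 0}, {"grip": 0, "offset": [0, 0, 6.5], "spin": 0}, {"grip": 0, "offset": [0, 0, 6.5], "spin": 0}])

```text
time_s: 37.9
tcp_pos: [0.61, 0.297, 0.1693]
ee_rot: [[-0.988, 0.154, -0.002], [0.154, 0.988, -0.002], [0.002, -0.002, -1.0]]
wrist_force: [-0.1, -0.6, -0.1]
gripper_width: 0.005
gripper_force: 0.0
```

```bash
python3 - <<'E'
from h import *
for i in range(3): r.capture("scene")
s=st();T=np.array([.6161,.3422]);d=np.array(s["tcp_pos"])[:2]-T;print("x",d@[.1485,.989],"y",d@[-.989,.1485])
E
```

```text
38.05 [0.6108 0.2977 0.1716] [ 0.2114  1.1235 -0.0888] 0.0034182799588683343 0.0
[[-0.9881  0.1536  0.0017]
 [ 0.1536  0.9881  0.0009]
 [-0.0015  0.0012 -1.    ]]
x -0.04478985902204247 y -0.0013402626276993517
```

apply_moves(plan=[{"grip": 0, "offset": [0, 0.6, 0], "spin": 0}, {"grip": 0, "offset": [0, 1.2, 0], "spin": 0}, {"grip": 0, "offset": [0, 1.8, 0], "spin": 0}, {"grip": 0, "offset": [0, 2.4, 0], "spin": 0}, {"grip": 0, "offset": [0, 3, 0], "spin": 0}])

```text
time_s: 38.55
tcp_pos: [0.6149, 0.3274, 0.1708]
ee_rot: [[-0.988, 0.154, 0.0], [0.154, 0.988, -0.0], [-0.0, -0.0, -1.0]]
wrist_force: [-0.7, -1.8, 1.6]
gripper_width: 0.005
gripper_force: 0.9
```

apply_moves(plan=[{"grip": 0, "offset": [0, 0.3, 0], "spin": 0}, {"grip": 0, "offset": [0, 0.6, 0], "spin": 0}])

```text
time_s: 38.75
tcp_pos: [0.6157, 0.3335, 0.1704]
ee_rot: [[-0.988, 0.153, -0.0], [0.153, 0.988, 0.0], [0.0, 0.0, -1.0]]
wrist_force: [0.1, -2.4, 1.8]
gripper_width: 0.005
gripper_force: 0.7
```

apply_moves(plan=[{"grip": 0, "offset": [0, 0.2, 0], "spin": 0}, {"grip": 0, "offset": [0, 0.4, 0], "spin": 0}])

```text
time_s: 38.95
tcp_pos: [0.6161, 0.3367, 0.1702]
ee_rot: [[-0.988, 0.154, -0.001], [0.154, 0.988, -0.001], [0.001, -0.001, -1.0]]
wrist_force: [0.1, -2.4, 0.8]
gripper_width: 0.008
gripper_force: 1.2
```

apply_moves(plan=[{"grip": 0, "offset": [0, 0.2, 0], "spin": 0}, {"grip": 0, "offset": [0, 0.4, 0], "spin": 0}])

```text
time_s: 39.15
tcp_pos: [0.6166, 0.3405, 0.17]
ee_rot: [[-0.988, 0.154, -0.001], [0.154, 0.988, -0.001], [0.001, -0.001, -1.0]]
wrist_force: [0.6, -2.8, -1.0]
gripper_width: 0.006
gripper_force: 1.1
```

apply_moves(plan=[{"grip": 0, "offset": [0, 0.2, 0], "spin": 0}, {"grip": 0, "offset": [0, 0.4, 0], "spin": 0}])

```text
time_s: 39.35
tcp_pos: [0.6167, 0.3423, 0.1699]
ee_rot: [[-0.988, 0.154, -0.004], [0.154, 0.988, -0.006], [0.003, -0.006, -1.0]]
wrist_force: [-0.1, -9.5, 0.2]
gripper_width: 0.006
gripper_force: 4.8
```

apply_moves(plan=[{"grip": 0, "offset": [0, 0.2, 0], "spin": 0}, {"grip": 0, "offset": [0, 0.3, 0], "spin": 0}])

```text
time_s: 39.55
tcp_pos: [0.6168, 0.3428, 0.1698]
ee_rot: [[-0.988, 0.155, -0.006], [0.155, 0.988, -0.01], [0.005, -0.011, -1.0]]
wrist_force: [-1.0, -13.5, 2.2]
gripper_width: 0.004
gripper_force: 6.7
```

apply_moves(plan=[{"grip": 0, "offset": [0, -1, 0], "spin": 0}, {"grip": 0, "offset": [0, -2.5, 0], "spin": 0}, {"grip": 0, "offset": [0, -2.5, -4], "spin": 0}, {"grip": 0, "offset": [0, -2.5, -8], "spin": 0}, {"grip": 0, "offset": [0, -2.5, -12], "spin": 0}])

```text
time_s: 40.05
tcp_pos: [0.6141, 0.3233, 0.2926]
ee_rot: [[-0.988, 0.153, 0.001], [0.153, 0.988, 0.002], [-0.001, 0.002, -1.0]]
wrist_force: [1.2, 0.5, 0.2]
gripper_width: 0.003
gripper_force: 0.0
```

```bash
python3 - <<'E'
from h import *
r.capture("scene");r.capture("scene");st();plan([.6915,.3302,.295],171.2)
E
```

```text
40.15 [0.6166 0.3245 0.2994] [-0.0372 -0.4895  0.2502] 0.00635252189216466 0.0
[[-0.9882  0.1527  0.014 ]
 [ 0.1528  0.9882  0.0094]
 [-0.0124  0.0114 -0.9999]]
off [-7.31  1.71  0.44] spin 0.0
```

apply_moves(plan=[{"grip": 0.5, "offset": [-2.5, 0.6, 0], "spin": 0}, {"grip": 0.5, "offset": [-5, 1.2, 0], "spin": 0}, {"grip": 0.5, "offset": [-7.3, 1.7, 0], "spin": 0}, {"grip": 0.5, "offset": [-7.3, 1.7, 0], "spin": 0}, {"grip": 0.5, "offset": [-7.3, 1.7, 0], "spin": 0}])

```text
time_s: 40.65
tcp_pos: [0.6889, 0.3288, 0.2896]
ee_rot: [[-0.988, 0.154, -0.001], [0.154, 0.988, 0.0], [0.001, 0.0, -1.0]]
wrist_force: [-0.2, 0.3, 0.4]
gripper_width: 0.379
gripper_force: 0.0
```

```bash
python3 - <<'E'
from h import *
T=np.array([.6161,.3422]);ux=np.array([.1485,.989]);uy=np.array([-.989,.1485])
for n in("wrist","scene"):
    c=r.capture(n);P=cloud(c);q=P[c["depth"]>0]
    x=(q[:,:2]-T)@ux;y=(q[:,:2]-T)@uy
    m=(abs(x)<.032)&(abs(y)<.02)&(q[:,2]>.15)&(q[:,2]<.18)
    if m.sum()>3: print(n,m.sum(),"x",x[m].min(),x[m].max(),"z",q[m][:,2].max())
    m=(y<-.02)&(y>-.16)&(abs(x)<.04)&(q[:,2]>.14)&(q[:,2]<.25)
    print("cover",m.sum(),y[m].min(),y[m].max(),q[m][:,2].max())
r.capture("wrist");st();plan([.7244,.3261,.2285],171.2)
E
```

```text
wrist 412 x 0.007076137956475646 0.023061747231188097 z 0.16750114279929407
cover 9409 -0.10974368929666678 -0.03981295486303921 0.2341624235220857
scene 36 x 0.005448175901296921 0.018322142365806867 z 0.16567976811521112
cover 1053 -0.11068973955736225 -0.042808423279023844 0.2321778164067275
40.8 [0.6883 0.3289 0.2912] [-0.2995 -0.2356  0.2751] 0.4671792494098106 0.0
[[-0.9882  0.1529  0.0007]
 [ 0.1529  0.9882  0.0008]
 [-0.0005  0.0009 -1.    ]]
off [-3.61  0.27  6.27] spin 0.0
```

apply_moves(plan=[{"grip": 0.5, "offset": [-2, 0.15, 0], "spin": 0}, {"grip": 0.5, "offset": [-3.6, 0.3, 0], "spin": 0}, {"grip": 0.5, "offset": [-3.6, 0.3, 2.5], "spin": 0}, {"grip": 0.5, "offset": [-3.6, 0.3, 5], "spin": 0}, {"grip": 0.5, "offset": [-3.6, 0.3, 6.2], "spin": 0}])

```text
time_s: 41.3
tcp_pos: [0.7235, 0.3261, 0.2263]
ee_rot: [[-0.988, 0.153, -0.003], [0.153, 0.988, -0.001], [0.003, -0.002, -1.0]]
wrist_force: [0.3, 0.1, -0.3]
gripper_width: 0.498
gripper_force: 0.0
```

apply_moves(plan=[{"grip": 0.15, "offset": [0, 0, 0], "spin": 0}, {"grip": 0.15, "offset": [0, 0, 0], "spin": 0}, {"grip": 0.15, "offset": [0, 0, 0], "spin": 0}, {"grip": 0.15, "offset": [0, 0, 0], "spin": 0}, {"grip": 0.15, "offset": [0, 0, 0], "spin": 0}])

```text
time_s: 41.8
tcp_pos: [0.7257, 0.3261, 0.2307]
ee_rot: [[-0.988, 0.154, 0.003], [0.154, 0.988, 0.001], [-0.003, 0.001, -1.0]]
wrist_force: [0.7, -0.3, 3.4]
gripper_width: 0.269
gripper_force: 30.0
```

apply_moves(plan=[{"grip": 0.15, "offset": [0, 0, 0], "spin": 0}, {"grip": 0.15, "offset": [0, 0, 0], "spin": 0}])

```text
time_s: 42.0
tcp_pos: [0.7259, 0.326, 0.2305]
ee_rot: [[-0.988, 0.154, 0.004], [0.154, 0.988, 0.001], [-0.003, 0.001, -1.0]]
wrist_force: [1.5, -1.1, 4.5]
gripper_width: 0.275
gripper_force: 30.0
```

apply_moves(plan=[{"grip": 0.15, "offset": [0.8, 0, -0.6], "spin": 0}, {"grip": 0.15, "offset": [1.6, 0, -1.1], "spin": 0}, {"grip": 0.15, "offset": [2.5, 0, -1.5], "spin": 0}])

```text
time_s: 42.3
tcp_pos: [0.7004, 0.3299, 0.2438]
ee_rot: [[-0.988, 0.154, 0.001], [0.154, 0.988, 0.0], [-0.001, 0.0, -1.0]]
wrist_force: [3.7, -1.5, 1.4]
gripper_width: 0.27
gripper_force: 30.0
```

apply_moves(plan=[{"grip": 0.15, "offset": [1.8, 0, -0.6], "spin": 0}, {"grip": 0.15, "offset": [3.7, 0, -0.9], "spin": 0}, {"grip": 0.15, "offset": [5.7, 0, -0.8], "spin": 0}, {"grip": 0.15, "offset": [7.5, 0, -0.4], "spin": 0}, {"grip": 0.15, "offset": [9.3, 0, 0.3], "spin": 0}])

```text
time_s: 42.8
tcp_pos: [0.6071, 0.344, 0.2404]
ee_rot: [[-0.988, 0.153, -0.0], [0.153, 0.988, -0.001], [0.0, -0.001, -1.0]]
wrist_force: [4.7, -1.4, -3.4]
gripper_width: 0.269
gripper_force: 30.0
```

apply_moves(plan=[{"grip": 0.15, "offset": [1.6, 0, 1.0], "spin": 0}, {"grip": 0.15, "offset": [3.0, 0, 2.3], "spin": 0}, {"grip": 0.15, "offset": [4.2, 0, 3.8], "spin": 0}, {"grip": 0.15, "offset": [4.7, 0, 4.6], "spin": 0}])

```text
time_s: 43.2
tcp_pos: [0.559, 0.3513, 0.1937]
ee_rot: [[-0.988, 0.153, -0.004], [0.153, 0.988, -0.002], [0.004, -0.002, -1.0]]
wrist_force: [-2.4, -0.4, 2.8]
gripper_width: 0.268
gripper_force: 30.0
```

```bash
python3 - <<'E'
from h import *
for i in range(3): r.capture("scene")
st()
E
```

```text
43.35 [0.5592 0.3512 0.1939] [-6.238  -0.2434  3.7278] 0.272468468649686 30.007983148097992
[[-0.9882  0.1529 -0.0058]
 [ 0.153   0.9882 -0.0025]
 [ 0.0054 -0.0034 -1.    ]]
```

apply_moves(plan=[{"grip": 0.15, "offset": [0.2, 0, 0.5], "spin": 0}, {"grip": 0.15, "offset": [0.4, 0, 1.0], "spin": 0}])

```text
time_s: 43.55
tcp_pos: [0.5555, 0.3518, 0.185]
ee_rot: [[-0.988, 0.153, -0.005], [0.153, 0.988, -0.002], [0.005, -0.003, -1.0]]
wrist_force: [-8.4, -1.0, 5.6]
gripper_width: 0.27
gripper_force: 30.0
```

apply_moves(plan=[{"grip": 0.15, "offset": [0, 0, 0.3], "spin": 0}, {"grip": 0.15, "offset": [0, 0, 0.5], "spin": 0}])

```text
time_s: 43.75
tcp_pos: [0.5548, 0.352, 0.1823]
ee_rot: [[-0.988, 0.153, -0.006], [0.153, 0.988, -0.002], [0.005, -0.003, -1.0]]
wrist_force: [-17.4, -0.4, 20.3]
gripper_width: 0.272
gripper_force: 30.0
```

apply_moves(plan=[{"grip": 0.15, "offset": [0.3, 0, -0.2], "spin": 0}, {"grip": 0.5, "offset": [0.3, 0, -0.2], "spin": 0}, {"grip": 0.5, "offset": [0.3, 0, -0.2], "spin": 0}, {"grip": 0.5, "offset": [0.3, 0, -0.2], "spin": 0}, {"grip": 0.5, "offset": [0.3, 0, -1.5], "spin": 0}])

```text
time_s: 44.25
tcp_pos: [0.5541, 0.352, 0.1923]
ee_rot: [[-0.988, 0.154, -0.004], [0.154, 0.988, -0.003], [0.004, -0.004, -1.0]]
wrist_force: [-1.6, -0.6, -1.0]
gripper_width: 0.48
gripper_force: 0.0
```

apply_moves(plan=[{"grip": 0.5, "offset": [0, 0, -2.5], "spin": 0}, {"grip": 0.5, "offset": [0, 0, -5.5], "spin": 0}, {"grip": 0.5, "offset": [0, 0, -8.5], "spin": 0}, {"grip": 0, "offset": [0, 0, -8.8], "spin": 0}, {"grip": 0, "offset": [0, 0, -8.8], "spin": 0}])

```text
time_s: 44.75
tcp_pos: [0.5553, 0.353, 0.2844]
ee_rot: [[-0.988, 0.154, 0.002], [0.154, 0.988, 0.003], [-0.002, 0.003, -1.0]]
wrist_force: [0.2, -0.6, -0.0]
gripper_width: 0.392
gripper_force: 0.0
```

```bash
python3 - <<'E'
from h import *
T=np.array([.6161,.3422]);ux=np.array([.1485,.989]);uy=np.array([-.989,.1485])
def prof(c):
    P=cloud(c);q=P[c["depth"]>0];x=(q[:,:2]-T)@ux;y=(q[:,:2]-T)@uy
    for a in np.arange(-.04,.08,.01):
        m=(abs(x)<.011)&(abs(y-a)<.004)&(q[:,2]>.1)&(q[:,2]<.23)
        if m.sum()>3: print("%.2f %.4f %d"%(a,np.median(q[m][:,2]),m.sum()),end=" | ")
    print()
print("before");prof(dict(np.load("w5.npz")));prof(dict(np.load("scene0.npz")))
print("now")
for n in("wrist","scene"): c=r.capture(n);prof(c)
cv2.imwrite("pics/scene7.png",c["img"]);r.capture("scene");st()
E
```

```text
before
-0.04 0.1773 124 | -0.03 0.1774 299 | 0.01 0.1774 328 | 0.02 0.1774 359 | 0.03 0.1775 377 | 0.04 0.1773 377 | 0.05 0.1774 392 | 0.06 0.1767 683 | 0.07 0.1771 469 | 
-0.04 0.1766 14 | -0.03 0.1759 19 | -0.02 0.1766 22 | -0.01 0.1761 18 | 0.00 0.1762 18 | 0.01 0.1766 18 | 0.02 0.1755 21 | 0.03 0.1746 34 | 0.04 0.1517 44 | 0.05 0.1702 45 | 0.06 0.1203 48 | 0.07 0.1754 21 | 
now
-0.04 0.1774 132 | 0.00 0.1774 333 | 0.01 0.1774 352 | 0.02 0.1774 363 | 0.03 0.1773 384 | 0.04 0.1772 387 | 0.05 0.1773 406 | 0.06 0.1769 622 | 0.07 0.1771 478 | 
-0.04 0.1763 14 | -0.03 0.1761 21 | -0.02 0.1764 17 | -0.01 0.1761 23 | 0.00 0.1763 19 | 0.01 0.1760 21 | 0.02 0.1761 21 | 0.03 0.1750 25 | 0.04 0.1346 44 | 0.05 0.1256 43 | 0.06 0.1221 49 | 0.07 0.1755 19 | 
44.9 [0.5545 0.3523 0.2812] [-0.0522 -0.734   0.2416] 0.26438836504626884 0.0
[[-0.9881  0.1538 -0.0021]
 [ 0.1538  0.9881 -0.0015]
 [ 0.0018 -0.0018 -1.    ]]
```

apply_moves(plan=[{"grip": 0.3, "offset": [2, 0, -3], "spin": 0}, {"grip": 0.3, "offset": [4, 0, -6], "spin": 0}, {"grip": 0.3, "offset": [6, 0, -8], "spin": 0}, {"grip": 0.3, "offset": [6, 0, -8], "spin": 0}, {"grip": 0.3, "offset": [6, 0, -8], "spin": 0}])

```text
time_s: 45.4
tcp_pos: [0.4952, 0.3619, 0.3617]
ee_rot: [[-0.988, 0.153, -0.001], [0.153, 0.988, -0.0], [0.001, -0.001, -1.0]]
wrist_force: [0.3, 0.2, -0.3]
gripper_width: 0.302
gripper_force: 0.0
```

```bash
python3 - <<'E'
from h import *
c=r.capture("scene");P=cloud(c);ok=c["depth"]>0
def rect(P,ok,lo,hi,b):
    m=(P[...,2]>lo)&(P[...,2]<hi)&(P[...,0]>b[0])&(P[...,0]<b[1])&(P[...,1]>b[2])&(P[...,1]<b[3])&ok
    return m.sum(),cv2.minAreaRect((P[m][:,:2]*1000).astype(np.float32))
print("handle",rect(P,ok,.095,.115,(.52,.61,.17,.26)),"roll",rect(P,ok,.02,.035,(.65,.75,-.2,-.08)),"petri",rect(P,ok,.006,.022,(.34,.47,.44,.58)))
m=(P[...,2]>.026)&(P[...,2]<.034)&(P[...,0]>.5)&(P[...,0]<.72)&(P[...,1]>.2)&(P[...,1]<.42)&ok;print("under hood",m.sum())
a=cv2.resize(c["img"][130:400,170:500],None,fx=2.2,fy=2.2,interpolation=cv2.INTER_CUBIC);cv2.imwrite("pics/fin.png",a)
E
```

```text
handle (np.int64(117), ((566.12451171875, 214.25521850585938), (13.777976989746094, 39.1797981262207), 65.27965545654297)) roll (np.int64(763), ((693.0374145507812, -125.32655334472656), (68.31808471679688, 60.10634994506836), 25.29245376586914)) petri (np.int64(761), ((405.3350830078125, 512.156005859375), (93.10879516601562, 90.03871154785156), 66.52801513671875))
under hood 887
```

View pics/fin.png

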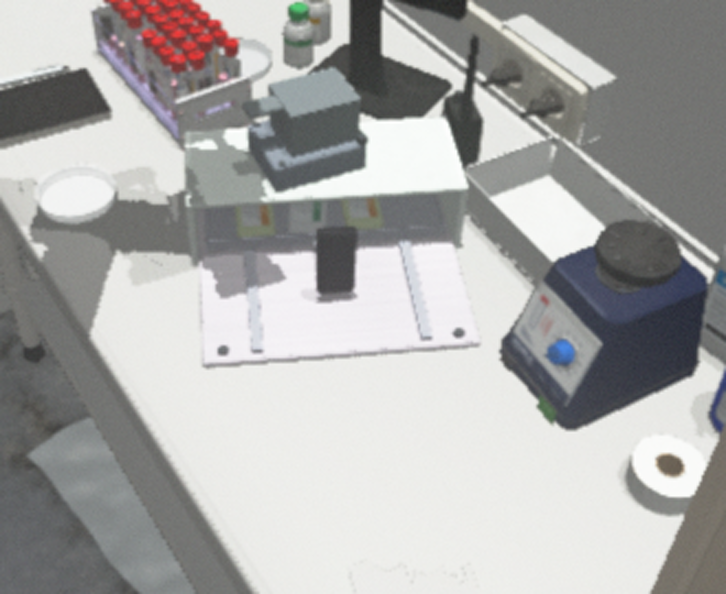

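The picture shows the carriage home with the three packs flat under the hood (around 255, 305 and 362, 215). The cover is shut at (310, 100), and the dish and roll are where they started.

```bash
python3 -c "
from station import r
print(r.finish_job())"
```

```text
the job is handed in; nothing more can be done
None
```

The job is handed in (no verdict was returned): all three packs lie flat in the carriage, which is fully home; the toggle is over to the far side (I did not check the lamp itself), the cover is shut over it, and the label roll and petri dish are where they were. Two of the packs are labelled "CAP SEALS" and only one "SWAB x10"; I loaded all three because they match the given pack size and at least two packs had to be there.

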